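# Tighten the filter-head cap nut with the adjustable wrench

## Robot

A 7-joint arm with a two-finger parallel gripper is mounted at the origin on the work surface. World frame = base frame: x ahead of the robot, y to its left, z up, the work surface at z = 0. Lengths are in mm, angles in degrees, forces in N, time in s.
With the tool pointing down it reaches from about 425 to 825 mm from the base axis. Payload 3.6 kg.
Tool frame: the origin (TCP) lies on the centre line of the jaws, within the pads' length; the fingertips stand 14 mm ahead of it and the grasp point (between the pads) lies 5 mm behind it; z points along the fingers, y is the line along which they close (so a half turn about z gives the same grasp; the last joint's range is limited). The gripper opens to 93 mm and grips with 3 to 60 N. Pads are 15 mm wide; open, the fingers measure 128 mm over their backs; the gripper's body (75 mm by 188 mm) begins 65 mm behind the grasp point.
Start: joints at [74.169, 35.231, -0.722, 81.555, 0.464, 63.22, -2.315], TCP at [160.7, -629.791, 205.44] pointing down, gripper open.
Joint ranges: [-178.69, 178.69], [-17.37, 117.87], [-77.05, 75.6], [15.02, 138.74], [-78.02, 258.01], [0.78, 113.62], [-162.83, 162.83]. Speed limits (degrees/s): [159.86, 159.86, 180, 180, 180, 180, 180].

## Interface

Orientations are given as [roll, pitch, yaw] about the fixed x, y, z axes, in that order (R = Rz(yaw) Ry(pitch) Rx(roll)).
In Python, from station import telemetry, optics, sign_off gives the robot as it stands. The module is installed in compiled form; this text tells all that it offers.
- The arm moves only by the tool apply_moves, never from a script. Its argument "targets" is a list of rows, each a list of 7 numbers: the shift along the world's x, y, z in m, then the turn, a rotation vector about the world's x, y, z in degrees, then the opening, from -1 (shut) to 1 (fully open). A call has exactly 8 rows; each row shifts and turns the commanded pose from where the row before left it; what a row does not reach is not made up. A row lasts 1/8 s, in which the tool goes at most 62.5 mm and 10.7 degrees, less where a joint would pass 70% of its speed; a pose out of reach is approached as far as the arm can. A call with a gripper value outside its range is refused whole. The fingers move at their own pace and stop on an object; "grip_force" is the grip in N (left out, the last holds). Time passes only in rows, so rows that do not move let the fingers close, or fill a call up. It gives the time, the measured TCP pose, the force, the opening and the grip force at its end, in the units of the state.
- telemetry.sense(): the state, without advancing time (a new reading comes with each control period).
- optics.grab_frame(name): name is "scene" or "top"; returns a dict with "image" (384x512x3 uint8, red, green, blue), "intrinsics" (3x3 intrinsics, pixels), "camera_from_world" (4x4, takes a point from world to camera coordinates). Camera axes: x right, y up, looking along -z (the intrinsics and any distortion apply to the point x, -y, -z); pixel columns grow to the right and rows downward; lengths in mm; the calibration is good to about 2 mm. A picture is of the moment at which its call begins. There is no depth.
- sign_off(): hands the job in; it is judged then, once.
Trained networks look in a picture, given as the dict that the camera call returned (one of the last four; its "shot" number tells which), for a name from the list of things; names that differ only in an ending like _2 or _b are one class to them, and where a whole thing is asked for, a point or a joint stands for the part that bears it (a point fixed in the world has none). Each returns a list of dicts, best first, with "score" (0 to 1); they miss things now and then, are a little off and sometimes report something else, mostly with a low value. They report only what shows in the picture. A call takes as long as a camera call. They do not tell look-alikes from the thing itself.
- optics.search_frame(label, picture): "xy" ([column, row] in pixels, amid what is visible of it).
- optics.outline_of(label, picture): "mask" (384x512 bool, what is visible of it) and "xy" ([column, row] in pixels, amid what is visible of it).
- optics.place_of(label, picture): "xy" ([column, row] in pixels: a listed point, or the origin of a listed thing).
The state is a dict: "t": time; "joint_positions": joint angles; "dq": joint speeds; "joint_efforts": joint torques, N m; "eef_pos": TCP position; "tool_rot": TCP orientation; "force": force on the tool from outside, world axes, zero at the start; "moment": the same for the moment, N m; "finger_gap": finger opening in mm; "gripper_force": force on a finger pad.
Only numpy, scipy, OpenCV 4.12 (cv2) and the standard library are available. Lean on these libraries where they do the work, as an engineer would, in place of code of your own. Each camera call takes 0.05 s, during which the arm holds its last target. There are 200 camera calls.

## Task

Roll the worm of the adjustable wrench until its jaws just fit the brass hexagon nut on the water-filter head (about 2 mm of play), then set the wrench on the nut and tighten it clockwise until it is fully home; turn the nut with the wrench only, never with the gripper. Finish by laying the wrench flat on its rest again, head on the wide bar and handle on the narrow one, and leave the juice carton, the cups and the egg bowl where they stand.

Things in the scene. Friction and masses are not known exactly. Their poses are not given: they have to be found in the camera images.
- wrench: steel adjustable wrench, 0.43 kg, 250 mm long, flat on the rest at the start, worm side up. Origin: on its underside, on the handle's centre line, midway along the jaws (where a nut's axis goes). x points out of the open end of the jaws, the handle runs to -x, z out of the upper face. Handle: x -60 to -230 mm, 22 mm wide (y), 12 mm thick. Head: x -62 to -20 (the throat), y -28 to 28, z 0 to 14
- wrench_grip (a point): point in the middle of the handle at (-90, 0, 6) mm of the wrench, near its centre of mass; axes as the wrench. Pinch the 22 mm width here, fingers going down between the two bars of the rest
- fixed_jaw (a point): middle of the fixed jaw's inner face, at (0, 16, 7) mm of the wrench; axes as the wrench. This jaw is 40 mm long (x), 13 mm wide and 14 mm thick
- sliding_jaw (a point): middle of the sliding jaw's inner face, at y = -4 mm - jaw of the wrench, x 0, z 7 mm; axes as the wrench. This jaw spans x -16 to 20, is 13 mm wide and 14 mm thick. The gap's middle is midway between the two faces
- jaw (a joint): slide of the sliding jaw, m: gap = 20 mm + value, growing as it opens, at most 40 mm. Starts at 2.5 to 7.5 mm (too narrow for the nut). Self-locking: it moves only when the worm is rolled, or under more than about 18 N on the jaw
- worm (a joint): rotation of the worm, rad; each radian moves the jaw 2 mm; growing opens the jaws
- worm_mid (a point): centre of the brass worm with dark ridges, 10 mm radius, 16 mm long along the wrench's y, at (-40, -6, 12) mm of the wrench, 8 mm proud of the head; the point turns with it. Drag a closed fingertip over its top towards the jaws (+x) to open them, towards the handle to close: 10 mm is 1 rad without slip. It takes about 4 N of drag; press with 5 to 15 N, the wrench stays put on the rest
- rest: fixed grey wrench rest, base 250 x 80 x 6 mm, x -175 to 75; origin on its underside, below the worm. Two rubber-topped bars across it, tops 26 mm high, 80 mm long in y: the wide one (under the head) at x -30 to 20 mm, the narrow one (under the handle) at x -160 to -130; open between them. The wrench starts with its origin within 6 mm of (40, 0, 26) mm of the rest, its axes parallel within 0.1 rad
- fitting: fixed water-filter head: steel base plate 150 x 100 x 8 mm, white block 56 x 60 mm, 95 mm high, brass neck inclined 25 degrees from vertical to its -x side, away from the robot, steel flange of 24 mm radius under the nut. Origin: under the centre of the white block. An upright copper pipe, 8 mm radius (11 mm at its tip), stands on the robot's side at x = 72 mm, y = 0, 198 mm high
- nut_mid (a point): middle of the brass hexagon nut, on its axis, at (-25, 0, 138) mm of the fitting. z points up along the axis, leaning 25 degrees to the fitting's -x side; x is normal to the flat with the red mark and turns with the nut. 30 mm across flats, 34.6 across corners, 16 mm high plus a 4 mm cone on top; the flange's top is 8.5 mm below this point. The jaws can be lowered over it along z
- nut (a joint): rotation of the nut, rad, growing clockwise seen from above (tightening); starts between 0 and 0.35, ends at a hard stop at 1.10, where the red mark meets the green mark on the flange. Turns against 0.25 N m of friction; stays where it is left
- carton: orange juice carton, loose, 70 x 70 mm, 202 mm high, 0.8 kg; origin at the centre of its underside. Stands 14 to 17 cm to one side of the fitting, the side changes
- cups: two nested white cups, loose, 36 mm radius, 75 mm high; origin at the centre of the underside. On the other side of the fitting
- egg_bowl: white bowl with an egg, loose, 50 mm rim radius, 53 mm high with the egg; origin at the centre of the underside
Mind the look-alikes: they are no part of the job. Of the things shaped like the fitting, the steel one is meant.

How it is judged:
By the outcome, as a careful person would: the job done as asked, in the order asked, and still so for the second after the job is handed in, with the robot touching nothing.
It also fails if it takes over 72 s, if anything falls off the work surface, if the arm or the gripper's body presses on something with over 40 N, if the wrist force passes 120 N, or if a joint passes its speed limit or range.

## Working session

There is one attempt and no reset: what is moved stays moved. The work goes in short steps, Python scripts to look and compute and a tool call to move; the robot and the scene stay as the last step left them, time stands still between calls to the robot, and variables do not carry over. Pictures are saved under pics/ and viewed, at most 10 in all, crops included, and the job is handed in when it is done.

Besides the shell and the picture viewer there is one more tool, called after "Request:" as a command line: name --pt "numbers of a row" for each row, then --argument value for the rest. apply_moves: Moves the arm, as the interface text tells. Its arguments: {"type":"object","properties":{"targets":{"type":"array","items":{"type":"array","items":{"type":"number"}}},"grip_force":{"type":"number"}},"required":["targets"]}

```bash
mkdir -p pics; cat > h.py <<'E'
import numpy as np, cv2
from station import telemetry, optics, sign_off
def ray(f,xy):
    K=np.array(f["intrinsics"]);T=np.array(f["camera_from_world"])
    p=np.linalg.inv(K)@[xy[0],xy[1],1]; d=T[:3,:3].T@[p[0],-p[1],-p[2]]
    return -T[:3,:3].T@T[:3,3], d/np.linalg.norm(d)
def atz(f,xy,z):
    c,d=ray(f,xy); return c+d*(z-c[2])/d[2]
def proj(f,P):
    K=np.array(f["intrinsics"]);T=np.array(f["camera_from_world"])
    p=T[:3,:3]@np.array(P)+T[:3,3]; q=K@[p[0],-p[1],-p[2]]; return q[:2]/q[2]
def tri(fs,xys):
    A=np.zeros((3,3));b=np.zeros(3);R=[ray(f,x) for f,x in zip(fs,xys)]
    for c,d in R:
        M=np.eye(3)-np.outer(d,d);A+=M;b+=M@c
    P=np.linalg.solve(A,b); return P,[np.linalg.norm(np.cross(P-c,d)) for c,d in R]
def save(f,n,box=None,s=1.5):
    im=f["image"][...,::-1]
    if box: im=im[box[1]:box[3],box[0]:box[2]]
    cv2.imwrite("pics/"+n,cv2.resize(im,None,fx=s,fy=s,interpolation=cv2.INTER_CUBIC))
E
python3 - <<'E'
from h import *
fs={n:optics.grab_frame(n) for n in("scene","top")}
ims=[]
for n,f in fs.items():
    print(n,np.round(-np.array(f["camera_from_world"])[:3,:3].T@np.array(f["camera_from_world"])[:3,3]),np.array(f["intrinsics"]).round(1).tolist(), [k for k in f])
    save(f,n+"0.png")
for l in "wrench wrench_grip fixed_jaw sliding_jaw worm_mid rest fitting nut_mid carton cups egg_bowl".split():
    for n,f in fs.items():
        print(l,n,[(np.round(r["xy"],1).tolist(),round(r["score"],2)) for r in optics.place_of(l,f)])
print(telemetry.sense())
E
```

```text
scene [ 990.  591. 1461.] [[477.1, 0.0, 265.5], [0.0, 477.1, 197.5], [0.0, 0.0, 1.0]] ['image', 'intrinsics', 'camera_from_world', 'shot']
top [ 296.  -93. 1402.] [[442.6, 0.0, 262.3], [0.0, 442.6, 187.9], [0.0, 0.0, 1.0]] ['image', 'intrinsics', 'camera_from_world', 'shot']
wrench scene [([306.8, 291.2], 0.72)]
wrench top [([160.2, 168.2], 0.62)]
wrench_grip scene [([329.7, 279.9], 0.86)]
wrench_grip top [([155.6, 200.5], 0.73)]
fixed_jaw scene [([312.0, 296.0], 0.69)]
fixed_jaw top [([149.4, 170.0], 0.66), ([157.7, 170.7], 0.62), ([161.2, 186.9], 0.4)]
sliding_jaw scene [([315.3, 282.1], 0.58), ([307.5, 291.5], 0.4)]
sliding_jaw top [([159.0, 169.6], 0.39)]
worm_mid scene [([314.9, 283.9], 0.52)]
worm_mid top [([154.8, 180.7], 0.6), ([305.8, 186.2], 0.32)]
rest scene [([316.2, 288.0], 0.81)]
rest top [([162.3, 185.2], 0.61), ([158.6, 170.5], 0.52)]
fitting scene [([176.4, 190.7], 0.95), ([170.2, 140.1], 0.81), ([247.5, 186.2], 0.76), ([293.4, 153.5], 0.74), ([231.0, 113.2], 0.74), ([239.7, 165.4], 0.54), ([300.3, 220.0], 0.42)]
fitting top [([340.4, 128.7], 0.85), ([402.6, 156.4], 
[... 620 characters left out ...]
2, 'joint_positions': array([74.17060714, 35.23252626, -0.72164194, 81.55526188,  0.4631862 ,
       63.22092711, -2.31541388]), 'dq': array([ 0.00592986,  0.03277359,  0.00036673,  0.04884868, -0.05928999,
       -0.11264499, -0.02080719]), 'joint_efforts': array([-1.10954309e-05, -4.58831406e+01,  2.08979845e-01, -1.66033280e+01,
       -6.11385307e-02,  1.30937612e-02,  3.37760241e-05]), 'eef_pos': array([ 160.68620538, -629.78422731,  205.42229525]), 'tool_rot': array([-1.79994081e+02, -2.58045166e-03,  1.43121740e+01]), 'force': array([-0.08855551, -0.28135453,  0.21062096]), 'moment': array([ 0.02677473, -0.01742339,  0.01772309]), 'gripper_force': 0.0, 'finger_gap': 92.78097257753602}
```

View pics/scene0.png

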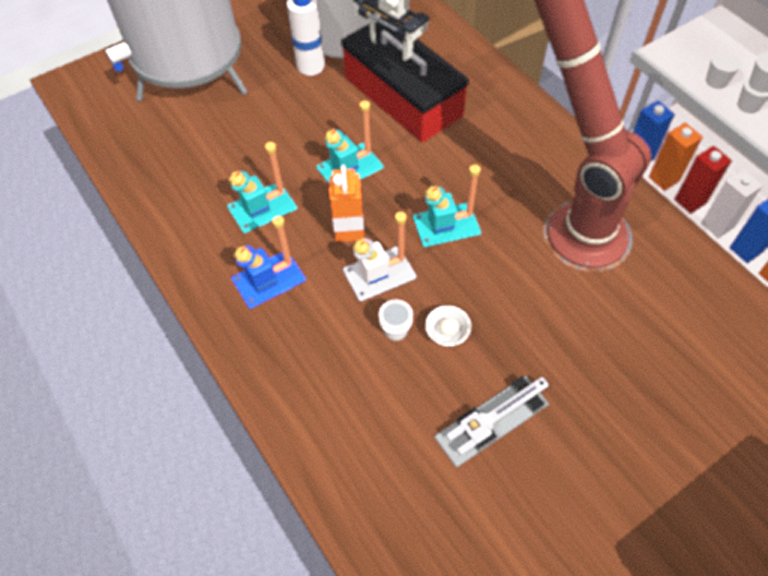

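View pics/top0.png

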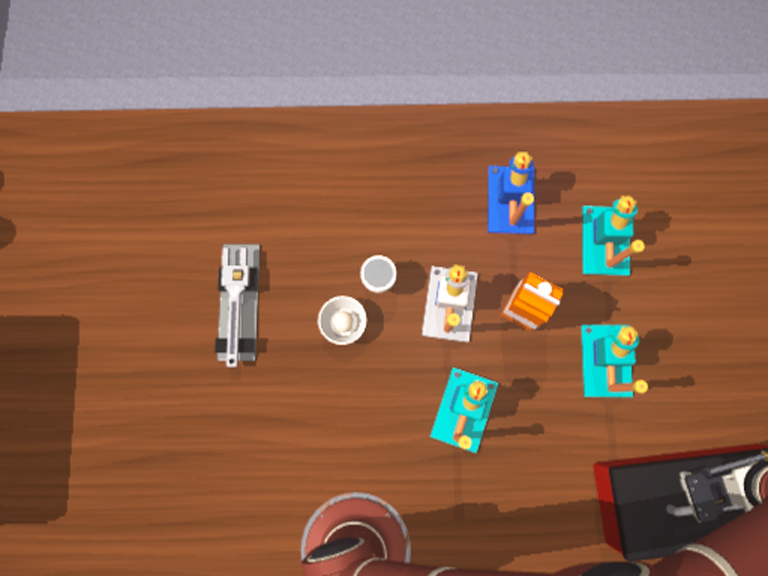

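The steel fitting sits at about (299,200) in top and (247,186) in scene. The wrench is on its rest near top (155,185), with the cups and bowl between them and the carton on the fitting's far side. Next I work out the positions.

```bash
python3 - <<'E'
from h import *
s=optics.grab_frame("scene");t=optics.grab_frame("top")
print("D",{k:np.round(v,3).tolist() if k!="image" and k!="shot" else 0 for k,v in t.items()})
def best(l,f,near):
    r=[x for x in optics.place_of(l,f) if np.hypot(*(np.array(x["xy"])-near))<25]
    return min(r,key=lambda x:-x["score"])["xy"] if r else None
for l,a,b,z in [("wrench",(307,291),(160,168),26),("wrench_grip",(330,280),(155,200),32),("fixed_jaw",(312,296),(150,170),33),("sliding_jaw",(312,285),(159,170),33),("worm_mid",(315,284),(155,181),38),("rest",(316,288),(160,186),0),("fitting",(247,186),(299,198),0),("nut_mid",(241,165),(306,184),138),("carton",(231,151),(349,204),0),("cups",(264,217),(250,181),0),("egg_bowl",(299,222),(230,213),0)]:
    p=best(l,s,np.array(a));q=best(l,t,np.array(b))
    print(l,p,q, atz(s,p,z).round(1) if p is not None else 0, atz(t,q,z).round(1) if q is not None else 0, end=" ")
    if p is not None and q is not None: print([np.round(x,1) for x in tri([s,t],[p,q])],end="")
    print()
import cv2
def c(f,b,s): return cv2.resize(f["image"][b[1]:b[3],b[0]:b[2],::-1],None,fx=s,fy=s,interpolation=cv2.INTER_CUBIC)
a=c(t,(130,155,190,255),6); b=c(s,(285,245,370,315),4); d=c(t,(275,165,335,235),5)
e=c(s,(220,140,290,205),4.5)
W=800;im=np.zeros((600,800,3),np.uint8)
im[:600,:360]=a; 
im[:280,365:705]=b; im[285:285+292,365:365+315]=e[:292]
cv2.imwrite("pics/crop1.png",im)
cv2.imwrite("pics/crop2.png",np.hstack([cv2.resize(d,(400,467)),cv2.resize(e,(400,371)) if 0 else cv2.copyMakeBorder(cv2.resize(e,(400,371)),0,96,0,0,0)]))
E
```

```text
D {'image': 0, 'intrinsics': [[442.649, 0.0, 262.299], [0.0, 442.649, 187.881], [0.0, 0.0, 1.0]], 'camera_from_world': [[-0.015, -1.0, -0.009, -75.655], [0.985, -0.016, 0.174, -536.435], [-0.174, -0.007, 0.985, -1329.682], [0.0, 0.0, 0.0, 1.0]], 'shot': 0}
wrench [306.1, 294.5] [159.4, 170.9] [601. 249.  26.] [599.1 243.1  26. ] [array([599.8, 246.1,  18.1]), array([1.4, 1.4])]
wrench_grip [326.6, 281.8] [157.4, 199.8] [524.3 254.5  32. ] [505.2 245.6  32. ] [array([512.2, 250.2,   2.9]), array([3.6, 3.6])]
fixed_jaw [310.4, 296.7] [151.7, 173.4] [596.3 263.9  33. ] [589.9 265.7  33. ] [array([592.9, 264.9,  28.2]), array([2.9, 2.9])]
sliding_jaw [307.9, 289.8] [159.0, 167.9] [589.  241.8  33. ] [607.3 243.   33. ] [array([598.7, 242.4,  52.9]), array([5.9, 5.9])]
worm_mid [316.5, 282.2] [157.8, 180.0] [553.  238.8  38. ] [567.3 244.5  38. ] [array([561.3, 241.7,  58. ]), array([2.9, 2.9])]
rest [315.2, 289.5] [163.0, 186.4] [560.  246.3   0. ] [553.5 236.5   0. ] [array([555.8, 241.4, -17.1]), array([1.2, 1.2])]
fitting [250.7, 184.5] [300.2, 197.5] [ 505.9 -201.5    0. ] [ 510.2 -204.5    0. ] [array([ 508.1, -202.5,    2. ]), array([2.5, 2.5])]
nut_mid [238.4, 162.6] [305.0, 183.3] [ 536.5 -223.1  138. ] [ 530.5 -208.7  138. ] [array([ 534.4, -213.1,  144.8]), array([7.1, 7.1])]
carton [228.4, 151.4] [347.5, 205.6] [ 491.8 -373.     0. ] [ 481.7 -354.4    0. ] [array([ 487.9, -360.4,    6.6]), array([9.9, 9.9])]
cups [264.2, 220.7] [249.5, 183.8] [550.9 -51.6   0. ] [557.5 -42.6   0. ] [array([555.1, -43.8,  16.1]), array([0.9, 0.9])]
egg_bowl [302.1, 224.0] [228.7, 215.1] [451.2  34.2  -0. ] [457.2  24.6   0. ] [array([453.7,  28.9,  -3.4]), array([5.5, 5.5])]
```

View pics/crop1.png

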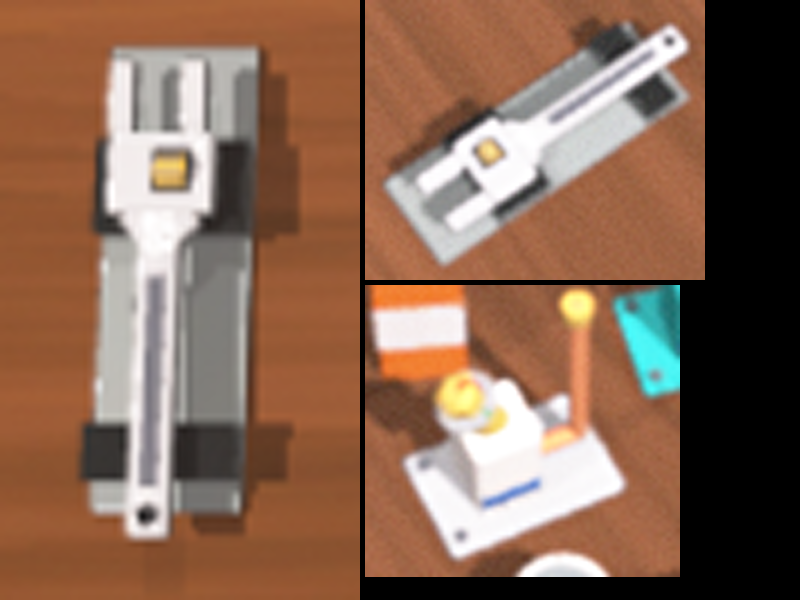

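View pics/crop2.png

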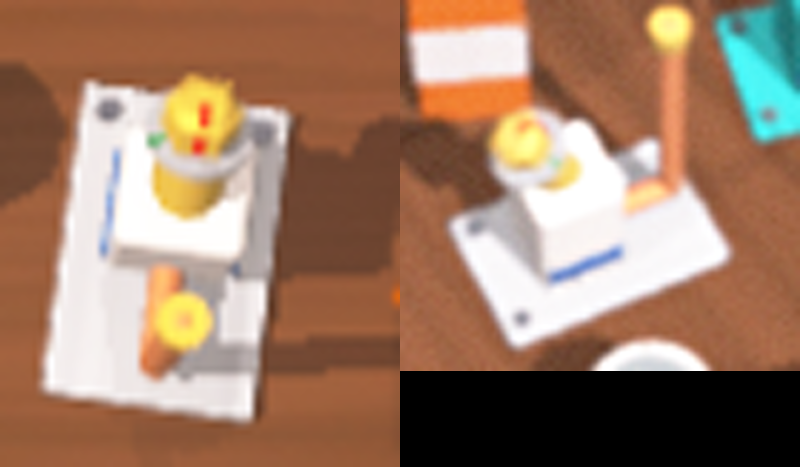

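Crop 1 shows the wrench: head and brass worm at top px ~(158,183), handle end at ~(154.5,244). Crop 2 shows the nut with a red mark facing the robot at ~(304.7,187) and a green mark at ~(298,186) on its left, so it turns clockwise from robot-side to +y. The pipe tip is at ~(302.6,213).

```bash
python3 - <<'E'
from h import *
t=optics.grab_frame("top"); s=optics.grab_frame("scene")
A=lambda x,y,z:atz(t,(130+x/6,155+y/6),z).round(1)
print("handle end",A(147,537,38),"narrowbar",A(154,450,38),"neck",A(157,260,38),"headL",A(108,170,40),"headR",A(215,170,40))
print("worm",A(170,168,46),"fixtip",A(120,58,40),"slidtip",A(192,58,40),"fix edges",A(109,90,40),A(133,90,40),"slid",A(180,90,40),A(206,90,40))
print("bar narrow corners",A(82,425,26),A(242,425,26),A(82,475,26),"bar wide left",A(97,140,26),A(97,230,26), "base corners",A(112,48,6),A(260,48,6),A(90,512,6),A(242,512,6))
B=lambda x,y,z:atz(t,(275+x/6.667,165+y/6.667),z).round(1)
print("plate",B(88,83,8),B(290,115,8),B(42,393,8),B(252,420,8),"pipe",B(184,318,198))
S=lambda x,y,z:atz(s,(220+x/5.714,140+y/5.714),z).round(1)
print("plate scene",S(50,225,8),S(115,347,8),S(330,255,8),"pipe",S(670,25) if 0 else S(670-400,25,198))
print("plate scene corr",S(450-400,225,8),S(515-400,347,8),S(730-400,255,8))
for f,b,n in((t,(285,165,325,200),"top"),(s,(225,150,270,185),"scene")):
    im=f["image"].astype(float);sub=im[b[1]:b[3],b[0]:b[2]]
    r=sub[...,0]-np.maximum(sub[...,1],sub[...,2]); g=sub[...,1]-np.maximum(sub[...,0],sub[...,2])
    for k,v,th in(("r",r,70),("g",g,12)):
        ys,xs=np.where(v>th); print(n,k,[(x+b[0],y+b[1],int(v[y,x])) for x,y in zip(xs,ys)][:30])
E
```

```text
handle end [365.8 249.3  38. ] narrowbar [410.2 246.9  38. ] neck [509.  248.1  38. ] headL [556.7 274.5  40. ] headR [555.8 218.5  40. ]
worm [556.1 240.6  46. ] fixtip [616.7 270.   40. ] slidtip [616. 232.  40.] fix edges [599.5 275.3  40. ] [599.3 262.7  40. ] slid [598.9 237.9  40. ] [598.7 224.2  40. ]
bar narrow corners [424.7 287.8  26. ] [423.5 204.5  26. ] [398.8 286.9  26. ] bar wide left [575.7 284.6  26. ] [527.3 283.1  26. ] base corners [630.3 283.6   6. ] [629.  203.5   6. ] [380.9 287.6   6. ] [379.7 207.8   6. ]
plate [ 574.7 -167.3    8. ] [ 557.4 -263.8    8. ] [ 425.7 -141.9    8. ] [ 411.4 -240.6    8. ] pipe [ 437.8 -194.1  198. ]
plate scene [ 561.4 -261.3    8. ] [ 577.2 -162.5    8. ] [ 429.  -140.7    8. ] pipe [ 438.8 -192.6  198. ]
plate scene corr [ 561.4 -261.3    8. ] [ 577.2 -162.5    8. ] [ 429.  -140.7    8. ]
top r [(np.int64(305), np.int64(180), 91), (np.int64(305), np.int64(181), 163), (np.int64(306), np.int64(181), 112), (np.int64(305), np.int64(182), 173), (np.int64(306), np.int64(182), 103), (np.int64(305), np.int64(183), 175), (np.int64(306),
[... 901 characters left out ...]
5), (np.int64(269), np.int64(152), 79), (np.int64(241), np.int64(153), 79), (np.int64(266), np.int64(153), 86), (np.int64(267), np.int64(153), 88), (np.int64(268), np.int64(153), 85), (np.int64(269), np.int64(153), 80), (np.int64(230), np.int64(154), 72), (np.int64(231), np.int64(154), 81), (np.int64(232), np.int64(154), 85), (np.int64(233), np.int64(154), 93), (np.int64(234), np.int64(154), 97), (np.int64(235), np.int64(154), 95), (np.int64(236), np.int64(154), 98), (np.int64(237), np.int64(154), 100), (np.int64(238), np.int64(154), 101), (np.int64(239), np.int64(154), 110), (np.int64(240), np.int64(154), 110)]
scene g [(np.int64(246), np.int64(168), 18), (np.int64(247), np.int64(168), 25)]
```

Request:
apply_moves --pt "0.04 0.03 0.03 0 0 0 -1" --pt "0.05 0.03 0.03 0 0 0 -1" --pt "0.05 0.03 0.03 0 0 0 -1" --pt "0.05 0.04 0.02 0 0 0 -1" --pt "0.05 0.04 0 0 0 0 -1" --pt "0.05 0.04 0 0 0 0 -1" --pt "0.04 0.045 0 0 0 0 -1" --pt "0.03 0.05 0 0 0 0 -1" --grip_force 5

```text
t: 3.5
eef_pos: [511.8, -330.5, 310.9]
tool_rot: [-180.0, -0.0, 14.3]
force: [-0.0, -0.9, -0.3]
finger_gap: 17.5
gripper_force: 0.0
```

```bash
cat >> h.py <<'E'
a=np.deg2rad(171);FX=np.array([np.cos(a),np.sin(a),0]);b=np.deg2rad(25)
NZ=-FX*np.sin(b)+np.array([0,0,np.cos(b)]);NU=FX*np.cos(b)+np.array([0,0,np.sin(b)]);NV=np.cross(NZ,NU)  # NV ~ -y world side
NM=np.array([534.,-208.5,138])
def npt(th,r,z,m=None):  # th deg CLOCKWISE from NU (toward robot) ; +th -> +y world side
    th=np.deg2rad(th);return (NM if m is None else m)+r*(np.cos(th)*NU-np.sin(th)*NV)+z*NZ
E
python3 - <<'E'
from h import *
t=optics.grab_frame("top"); s=optics.grab_frame("scene")
print(NZ,NU,NV)
for n,f,b in(("top",t,(285,165,325,200)),("scene",s,(228,156,262,182))):
    print(n,"mid",proj(f,NM).round(1),"topcone",proj(f,NM+12*NZ).round(1))
    im=f["image"].astype(float);sub=im[b[1]:b[3],b[0]:b[2]]
    for k,v in(("r",np.clip(sub[...,0]-1.7*sub[...,1]-.0*sub[...,2],0,None)*(sub[...,0]>120)),("g",np.clip(sub[...,1]-np.maximum(sub[...,0],sub[...,2])-8,0,None))):
        ys,xs=np.mgrid[b[1]:b[3],b[0]:b[2]]; print(k,v.sum(),((v*xs).sum()/v.sum()).round(2),((v*ys).sum()/v.sum()).round(2),[(int(x),int(y),int(w)) for x,y,w in zip(xs[v>8],ys[v>8],v[v>8])])
    print("red side/top", [(th,proj(f,npt(th,15,0)).round(1).tolist(),proj(f,npt(th,9,10)).round(1).tolist()) for th in range(-40,41,10)])
    print("green",[(th,proj(f,npt(th,21,-8.5)).round(1).tolist()) for th in range(30,101,10)])
    print("flange mid",proj(f,NM-8.5*NZ).round(1))
E
```

```text
[ 0.41741513 -0.06611206  0.90630779] [-0.89514963  0.14177777  0.42261826] [-1.56434465e-01 -9.87688341e-01  6.93889390e-18]
top mid [304.9 182.1] topcone [305.4 179.7]
r 728.8000000000001 304.79 184.16 [(305, 181, 97), (306, 181, 10), (305, 182, 117), (305, 183, 121), (304, 186, 112), (305, 186, 73), (304, 187, 132), (305, 187, 56)]
g 179.0 297.85 185.46 [(297, 185, 25), (298, 185, 42), (299, 185, 30), (297, 186, 35), (298, 186, 44)]
red side/top [(-40, [307.9, 185.8], [307.2, 182.3]), (-30, [307.1, 186.1], [306.7, 182.5]), (-20, [306.3, 186.3], [306.2, 182.6]), (-10, [305.4, 186.4], [305.7, 182.7]), (0, [304.5, 186.3], [305.1, 182.6]), (10, [303.6, 186.1], [304.6, 182.5]), (20, [302.8, 185.8], [304.1, 182.3]), (30, [302.0, 185.4], [303.6, 182.1]), (40, [301.3, 184.9], [303.2, 181.8])]
green [(30, [300.4, 188.4]), (40, [299.5, 187.6]), (50, [298.7, 186.8]), (60, [298.0, 185.9]), (70, [297.6, 184.9]), (80, [297.4, 183.8]), (90, [297.4, 182.8]), (100, [297.6, 181.8])]
flange mid [304.5 183.8]
scene mid [241.4 165.2] topcone [239.9 163.9]
r 1539.2000000000005 233.77 157.76 [(228, 156,
[... 916 characters left out ...]
, (233, 160, 18), (234, 160, 26), (235, 160, 15), (236, 160, 11), (228, 161, 8)]
g 24.0 246.62 168.0 [(246, 168, 9), (247, 168, 15)]
red side/top [(-40, [243.0, 161.1], [241.1, 161.6]), (-30, [243.6, 161.3], [241.5, 161.8]), (-20, [244.2, 161.7], [241.8, 162.0]), (-10, [244.6, 162.1], [242.1, 162.2]), (0, [245.0, 162.6], [242.3, 162.5]), (10, [245.3, 163.2], [242.5, 162.9]), (20, [245.4, 163.9], [242.6, 163.3]), (30, [245.5, 164.6], [242.6, 163.7]), (40, [245.4, 165.3], [242.5, 164.2])]
green [(30, [248.1, 165.3]), (40, [248.0, 166.3]), (50, [247.7, 167.3]), (60, [247.3, 168.3]), (70, [246.7, 169.2]), (80, [245.9, 170.0]), (90, [245.1, 170.7]), (100, [244.2, 171.3])]
flange mid [242.5 166.1]
```

Request:
apply_moves --pt "0.01 0.06 0 0 0 0 -1" --pt "0.01 0.06 0 0 0 0 -1" --pt "0.01 0.06 0 0 0 0 -1" --pt "0.01 0.06 0 0 0 0 -1" --pt "0.01 0.06 0 0 0 0 -1" --pt "0.01 0.06 0 0 0 0 -1" --pt "0.01 0.06 0 0 0 0 -1" --pt "0.01 0.06 0 0 0 0 -1"

```text
t: 4.6
eef_pos: [590.6, 148.8, 311.5]
tool_rot: [180.0, -0.0, 14.3]
force: [0.7, 0.0, -0.6]
finger_gap: 0.3
gripper_force: 0.0
```

The red mark is at about θ≈0° (robot side) and green at about 61° clockwise. The handle will therefore start at θ≈30° and end at about 91°, clear of the pipe and carton. I move above the worm now.

Request:
apply_moves --pt "-0.0052 0.0115 -0.029 0 0 9.46 -1" --pt "-0.0052 0.0115 -0.029 0 0 9.46 -1" --pt "-0.0052 0.0115 -0.029 0 0 9.46 -1" --pt "-0.0052 0.0115 -0.029 0 0 9.46 -1" --pt "-0.0052 0.0115 -0.029 0 0 9.46 -1" --pt "-0.0052 0.0115 -0.029 0 0 9.46 -1" --pt "-0.0052 0.0115 -0.029 0 0 9.46 -1" --pt "-0.0052 0.0113 -0.029 0 0 9.46 -1"

```text
t: 5.6
eef_pos: [549.0, 239.1, 78.5]
tool_rot: [180.0, 0.0, 90.2]
force: [-0.3, -0.1, 0.2]
finger_gap: 0.7
gripper_force: 0.0
```

```bash
python3 - <<'E'
from h import *
s=telemetry.sense();print(s["joint_positions"].round(1),s["eef_pos"].round(1),s["tool_rot"].round(1),s["force"].round(1))
p=s["eef_pos"]+[0,0,-14]
t=optics.grab_frame("top"); c=optics.grab_frame("scene")
for n,f,b in(("t1",t,(125,145,195,215)),("s1",c,(275,245,345,315))):
    print(n,proj(f,p).round(1),proj(f,[556,240.6,48]).round(1))
im=[cv2.resize(f["image"][b[1]:b[3],b[0]:b[2],::-1],(400,400),interpolation=cv2.INTER_CUBIC) for f,b in((t,(125,145,195,215)),(c,(275,245,345,315)))]
cv2.imwrite("pics/c3.png",np.hstack(im))
E
```

```text
[ -9.7  41.3 -26.4  97.8  23.9  46.6 -46.9] [549.  239.1  78.5] [180.    0.   90.2] [-0.3 -0.1  0.2]
t1 [157.3 184.1] [158.2 182.9]
s1 [318.4 278.5] [316.4 282. ]
```

View pics/c3.png

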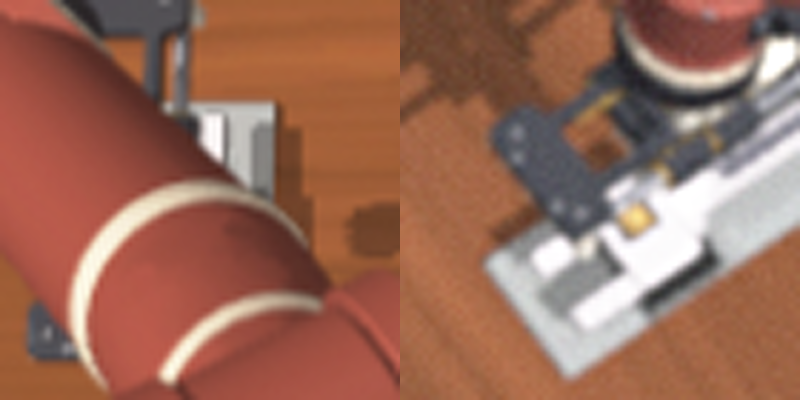

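The scene crop shows the worm at px ~(316,282.7), which matches the predicted (316.4,282). The gripper hangs just above and beside it. I'm going down to contact.

Request:
apply_moves --pt "0 0.0015 -0.008 0 0 0 -1" --pt "0 0 -0.006 0 0 0 -1" --pt "0 0 -0.002 0 0 0 -1" --pt "0 0 -0.001 0 0 0 -1" --pt "0 0 -0.0005 0 0 0 -1" --pt "0 0 0 0 0 0 -1" --pt "0 0 0 0 0 0 -1" --pt "0 0 0 0 0 0 -1"

```text
t: 6.7
eef_pos: [548.7, 241.1, 61.8]
tool_rot: [180.0, -0.0, 90.0]
force: [0.7, -0.2, 0.7]
finger_gap: 0.8
gripper_force: 0.0
```

Request:
apply_moves --pt "0 0 -0.0005 0 0 0 -1" --pt "0 0 -0.0005 0 0 0 -1" --pt "0 0 -0.0005 0 0 0 -1" --pt "0 0 -0.0005 0 0 0 -1" --pt "0 0 0 0 0 0 -1" --pt "0 0 0 0 0 0 -1" --pt "0 0 0 0 0 0 -1" --pt "0 0 0 0 0 0 -1"

```text
t: 7.7
eef_pos: [548.6, 241.0, 59.8]
tool_rot: [-180.0, -0.0, 90.0]
force: [-0.4, -0.6, 0.6]
finger_gap: 0.8
gripper_force: 0.0
```

Request:
apply_moves --pt "0 0 -0.0004 0 0 0 -1" --pt "0 0 -0.0004 0 0 0 -1" --pt "0 0 -0.0004 0 0 0 -1" --pt "0 0 -0.0004 0 0 0 -1" --pt "0 0 0 0 0 0 -1" --pt "0 0 0 0 0 0 -1" --pt "0 0 0 0 0 0 -1" --pt "0 0 0 0 0 0 -1"

```text
t: 8.7
eef_pos: [548.6, 241.1, 58.2]
tool_rot: [180.0, -0.0, 90.0]
force: [0.1, 0.7, -0.5]
finger_gap: 0.6
gripper_force: 0.0
```

```bash
python3 - <<'E'
from h import *
t=optics.grab_frame("top"); c=optics.grab_frame("scene")
p=telemetry.sense()["eef_pos"]+[0,0,-14]
print(proj(c,p),proj(c,[556,240.6,48]))
im=[cv2.resize(f["image"][b[1]:b[3],b[0]:b[2],::-1],(480,480),interpolation=cv2.INTER_CUBIC) for f,b in((c,(290,258,338,306)),)]
cv2.imwrite("pics/c4.png",np.hstack(im))
E
```

```text
[318.24047564 281.29155536] [316.40496134 282.02090287]
```

View pics/c4.png

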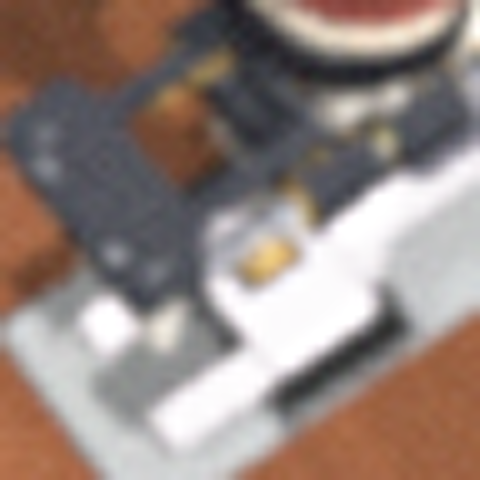

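The crop shows the worm still visible at px ~(317,284), with no contact at the expected height. The tip is evidently short of it in x, so I lift, centre over the worm and descend again.

Request:
apply_moves --pt "0 0 0.006 0 0 0 -1" --pt "0.007 0 0 0 0 0 -1" --pt "0 0 -0.0015 0 0 0 -1" --pt "0 0 -0.001 0 0 0 -1" --pt "0 0 -0.0005 0 0 0 -1" --pt "0 0 -0.0005 0 0 0 -1" --pt "0 0 0 0 0 0 -1" --pt "0 0 0 0 0 0 -1"

```text
t: 9.8
eef_pos: [555.6, 241.1, 60.7]
tool_rot: [-180.0, -0.0, 90.0]
force: [0.4, -0.3, 0.5]
finger_gap: 0.6
gripper_force: 0.0
```

Request:
apply_moves --pt "0 0 -0.0005 0 0 0 -1" --pt "0 0 -0.0005 0 0 0 -1" --pt "0 0 -0.0005 0 0 0 -1" --pt "0 0 -0.0005 0 0 0 -1" --pt "0 0 -0.0005 0 0 0 -1" --pt "0 0 -0.0005 0 0 0 -1" --pt "0 0 0 0 0 0 -1" --pt "0 0 0 0 0 0 -1"

```text
t: 10.8
eef_pos: [555.6, 241.1, 57.7]
tool_rot: [-180.0, -0.0, 90.0]
force: [-0.0, 0.5, 0.3]
finger_gap: 0.5
gripper_force: 0.0
```

```bash
python3 - <<'E'
from h import *
c=optics.grab_frame("scene");t=optics.grab_frame("top")
p=telemetry.sense()["eef_pos"]
B=(285,225,365,305)
im=cv2.resize(c["image"][B[1]:B[3],B[0]:B[2],::-1],(600,600),interpolation=cv2.INTER_CUBIC)
def m(q,col): 
    x,y=(proj(c,q)-B[:2]+.5)*7.5; cv2.circle(im,(int(x),int(y)),3,col,-1)
m(p+[0,0,-14],(0,0,255));m(p+[0,0,0],(0,255,0));m(p+[0,0,70],(255,0,0));m([556,240.6,48],(255,255,0));m(p+[94,0,70],(255,0,255));m(p+[-94,0,70],(255,0,255))
cv2.imwrite("pics/c5.png",im)
for l in("worm_mid","wrench","fixed_jaw","wrench_grip"):
    print(l,[(np.round(r["xy"],1).tolist(),round(r["score"],2)) for r in optics.place_of(l,c)][:2])
for q in([556,240.6,38],[596.3,246.5,26],[596.3,262.5,33],[506.3,246.5,32]):print(proj(c,q).round(1))
E
```

```text
worm_mid []
wrench [([308.4, 293.5], 0.88), ([299.6, 224.1], 0.52)]
fixed_jaw [([306.9, 294.6], 0.85)]
wrench_grip [([327.8, 279.3], 0.61)]
[316.1 283.2]
[306.8 293. ]
[310.1 296.3]
[329.4 276.7]
```

View pics/c5.png

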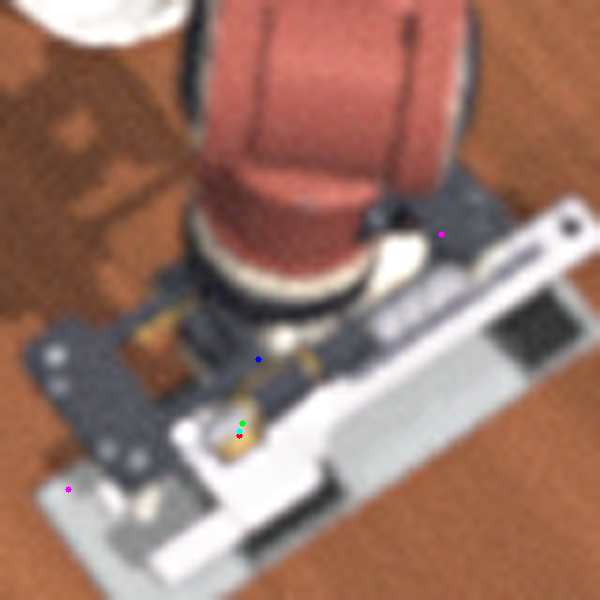

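The overlay puts the tip at crop (240,435), on the worm's position, but the force is still zero. I continue down slowly.

Request:
apply_moves --pt "0 0 -0.0005 0 0 0 -1" --pt "0 0 -0.0005 0 0 0 -1" --pt "0 0 -0.0005 0 0 0 -1" --pt "0 0 -0.0005 0 0 0 -1" --pt "0 0 -0.0004 0 0 0 -1" --pt "0 0 0 0 0 0 -1" --pt "0 0 0 0 0 0 -1" --pt "0 0 0 0 0 0 -1"

```text
t: 12.1
eef_pos: [555.6, 241.0, 55.3]
tool_rot: [-180.0, -0.0, 90.0]
force: [0.1, 0.2, 0.2]
finger_gap: 0.5
gripper_force: 0.0
```

Request:
apply_moves --pt "0 0 -0.0006 0 0 0 -1" --pt "0 0 -0.0006 0 0 0 -1" --pt "0 0 -0.0006 0 0 0 -1" --pt "0 0 -0.0006 0 0 0 -1" --pt "0 0 -0.0006 0 0 0 -1" --pt "0 0 -0.0005 0 0 0 -1" --pt "0 0 0 0 0 0 -1" --pt "0 0 0 0 0 0 -1"

```text
t: 13.1
eef_pos: [555.6, 241.1, 51.8]
tool_rot: [-180.0, -0.0, 90.0]
force: [-0.5, 0.7, 0.4]
finger_gap: 0.5
gripper_force: 0.0
```

```bash
python3 - <<'E'
from h import *
c=optics.grab_frame("scene");t=optics.grab_frame("top")
s=telemetry.sense();print(s["joint_efforts"].round(2),s["moment"].round(2))
p=s["eef_pos"]
B=(295,260,335,300)
im=cv2.resize(c["image"][B[1]:B[3],B[0]:B[2],::-1],(600,600),interpolation=cv2.INTER_CUBIC)
cv2.imwrite("pics/c6.png",im)
print((proj(c,p+[0,0,-14])-B[:2]+.5)*15,(proj(c,[556,240.5,48])-B[:2]+.5)*15)
E
```

```text
[ 0.000e+00 -4.561e+01 -5.090e+00 -1.178e+01 -4.000e-02 -5.000e-02
  0.000e+00] [-0.05 -0.09  0.01]
[327.17743834 356.20906954] [328.27691408 337.43980306]
```

View pics/c6.png

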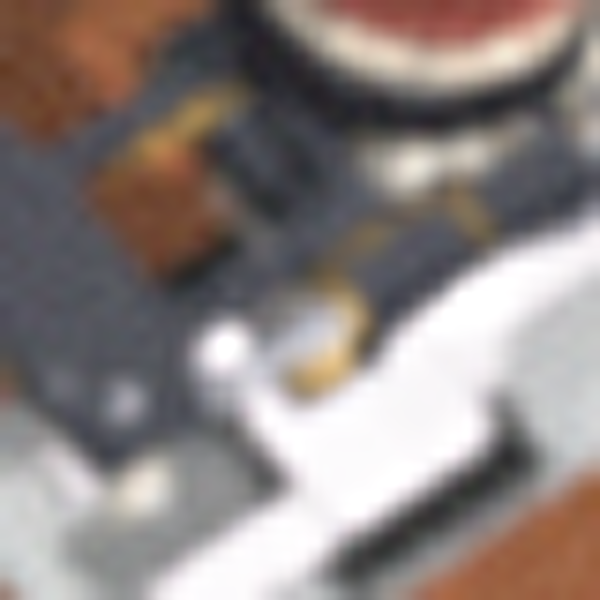

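The crop shows a grey fingertip in front of the worm at crop ~(300,335), with gold worm edges around it. There is still no contact, so I continue down.

Request:
apply_moves --pt "0 0 -0.0007 0 0 0 -1" --pt "0 0 -0.0007 0 0 0 -1" --pt "0 0 -0.0007 0 0 0 -1" --pt "0 0 -0.0007 0 0 0 -1" --pt "0 0 -0.0006 0 0 0 -1" --pt "0 0 -0.0006 0 0 0 -1" --pt "0 0 0 0 0 0 -1" --pt "0 0 0 0 0 0 -1"

```text
t: 14.2
eef_pos: [555.6, 241.1, 47.8]
tool_rot: [-180.0, -0.0, 90.0]
force: [-0.4, 0.1, 0.2]
finger_gap: 0.7
gripper_force: 0.0
```

Request:
apply_moves --pt "0 0 -0.0004 0 0 0 -1" --pt "0 0 -0.0004 0 0 0 -1" --pt "0 0 -0.0004 0 0 0 -1" --pt "0 0 -0.0004 0 0 0 -1" --pt "0 0 -0.0004 0 0 0 -1" --pt "0 0 -0.0004 0 0 0 -1" --pt "0 0 0 0 0 0 -1" --pt "0 0 0 0 0 0 -1"

```text
t: 15.2
eef_pos: [555.6, 241.1, 45.4]
tool_rot: [-180.0, -0.0, 90.0]
force: [-0.0, 0.5, 0.5]
finger_gap: 0.4
gripper_force: 0.0
```

```bash
python3 - <<'E'
from h import *
c=optics.grab_frame("scene");t=optics.grab_frame("top")
s=telemetry.sense();p=s["eef_pos"];print(p,s["force"],s["finger_gap"])
for n,f in(("s",c),("t",t)):
  for l in("worm_mid","fixed_jaw","wrench","rest"):
    print(n,l,[(np.round(r["xy"],1).tolist(),round(r["score"],2)) for r in optics.place_of(l,f)][:2])
B=(295,255,335,295)
im=cv2.resize(c["image"][B[1]:B[3],B[0]:B[2],::-1],(400,400),interpolation=cv2.INTER_CUBIC)
B2=(140,150,180,190)
im2=cv2.resize(t["image"][B2[1]:B2[3],B2[0]:B2[2],::-1],(400,400),interpolation=cv2.INTER_CUBIC)
cv2.imwrite("pics/c7.png",np.hstack([im,im2]))
for z in(-14,0):
  print((proj(c,p+[0,0,z])-B[:2]+.5)*10,(proj(t,p+[0,0,z])-B2[:2]+.5)*10)
E
```

```text
[555.62134717 241.04188011  45.38587817] [-0.31640393 -0.0280772   0.05253635] 0.16154222295908272
s worm_mid []
s fixed_jaw [([309.5, 294.9], 0.63)]
s wrench [([307.2, 295.4], 0.58)]
s rest [([313.4, 288.5], 0.89)]
t worm_mid []
t fixed_jaw []
t wrench [([304.6, 184.3], 0.61)]
t rest []
[216.17933938 294.66203038] [198.02103512 345.04647546]
[220.13672098 278.66370122] [187.33499309 336.86762939]
```

View pics/c7.png

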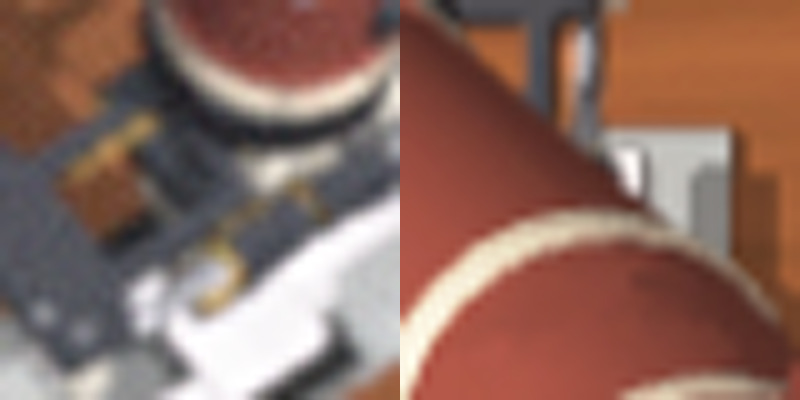

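The crop still shows the gripper over the worm, at crop (205,285) on the left, and the wrench unmoved. I continue down.

Request:
apply_moves --pt "0 0 -0.0006 0 0 0 -1" --pt "0 0 -0.0006 0 0 0 -1" --pt "0 0 -0.0006 0 0 0 -1" --pt "0 0 -0.0006 0 0 0 -1" --pt "0 0 -0.0006 0 0 0 -1" --pt "0 0 -0.0006 0 0 0 -1" --pt "0 0 0 0 0 0 -1" --pt "0 0 0 0 0 0 -1"

```text
t: 16.7
eef_pos: [555.6, 241.1, 41.8]
tool_rot: [-180.0, -0.0, 90.0]
force: [-0.3, -0.4, 0.2]
finger_gap: 0.7
gripper_force: 0.0
```

```bash
python3 - <<'E'
from h import *
c=optics.grab_frame("scene"); np.save("s_low.npy",c["image"])
o=cv2.resize(cv2.imread("pics/scene0.png"),(512,384),interpolation=cv2.INTER_AREA)[...,::-1].astype(int)
i=c["image"].astype(int); d=np.abs(o-i).sum(2)
def cls(p,dd):
    r,g,b=p
    if r>g*1.25 and g>b*1.4 and r>140: return 'G' if r-b>70 and g>110 else 'w'
    if r>1.5*g: return 'r'
    v=(r+g+b)/3
    return 'W' if v>190 else 'm' if v>110 else 'd'
for y in range(262,296):
    print(y,''.join(cls(i[y,x],0) for x in range(296,346)),''.join('#' if d[y,x]>90 else '.' for x in range(296,346)))
p=telemetry.sense()["eef_pos"]
for z in(-14,0,30,70):print(z,proj(c,p+[0,0,z]).round(1))
for y in range(278,290): print(y,[tuple(i[y,x]) and '%d/%d/%d'%tuple(i[y,x]) for x in range(312,321)])
E
```

```text
262 rrrrdrrwwrdddddddmmmmmrrrrrrrrrrrrmmmmmWWWWWmmdmmd ######.....##########.............##...#####..####
263 rddrrrrrrdddddddddmmmmmmmrrrrrrrmmWmmmWWWWWmmmmmmm #####.....##############.......#####.#######...###
264 rrrrrwwwdddddddddddmmmWWmmmmmmmWWWWmdmWWWWmmmmmmmm ####......#########################.#.####....####
265 rrrdrrwwdddddddddddddmmWWWWWWWWWWWmddmWWWmmmmWmmmm #####.....##########.############..##.###..#..##..
266 rrrrrrrrddddddddddddddmmmmmWWWmmmdddmmWmmmmmmmmmmm ######....#####################..###.###...#####..
267 rrrrrrddddddddddddddddddddmmmmddddddmmmmmmWmmmmmmW #######...##...############..#######.......###....
268 rrrrddddddddddddddddddddddddddddddddmmmmmWmmmmmmWW #####.####.....######################...#####.....
269 drrddddddddddddddddddddddddddddddmmddmmmmmmmmmWWWW #########......##################..###.####.......
270 dddddddddwwdddddddddddddddmmmmmmmmmddmmmmmmmmWWWWW ########.........############.....########........
271 ddddddddGwrrdddddddddddmmmWWmWWmmddddmmmmmmWWWWWWW #######...........#...##..#####..#######..........
272 dddddddddrrrdddddddddddmmWWWmmmmdddd
[... 3469 characters left out ...]

285 ['211/211/220', '182/180/184', '161/156/153', '165/150/125', '181/158/119', '191/171/150', '213/204/203', '234/232/236', '247/245/248']
286 ['227/225/229', '199/192/198', '162/154/154', '166/155/145', '194/179/172', '221/215/214', '239/235/240', '249/247/250', '250/248/249']
287 ['236/233/235', '241/237/241', '229/224/228', '226/222/226', '243/237/245', '248/246/249', '249/247/249', '249/247/249', '249/247/249']
288 ['231/226/229', '253/250/253', '254/251/253', '252/249/252', '253/252/254', '253/251/253', '251/249/251', '249/246/248', '247/244/247']
289 ['185/178/185', '243/238/241', '255/253/255', '254/252/254', '253/252/253', '252/250/252', '251/250/251', '248/246/248', '248/245/247']
```

```bash
python3 - <<'E'
from h import *
o=cv2.resize(cv2.imread("pics/scene0.png"),(512,384),interpolation=cv2.INTER_AREA)[...,::-1]
for y in range(278,289): print(y,['%d/%d/%d'%tuple(o[y,x]) for x in range(310,322)])
s=telemetry.sense();print({k:np.round(v,2) for k,v in s.items()})
E
```

```text
278 ['162/157/161', '210/203/207', '245/241/243', '252/249/253', '248/246/251', '245/243/246', '244/243/246', '248/245/250', '253/251/254', '252/250/252', '251/250/251', '253/252/253']
279 ['234/230/234', '250/248/250', '253/251/253', '241/236/240', '230/224/224', '221/210/204', '217/206/198', '221/215/219', '245/242/248', '252/251/254', '252/251/252', '254/253/253']
280 ['254/252/254', '251/249/251', '237/233/237', '221/210/206', '221/200/174', '222/195/151', '210/182/140', '194/174/157', '217/212/215', '243/241/248', '254/253/255', '254/253/254']
281 ['252/251/252', '230/228/231', '196/189/189', '199/179/157', '228/198/143', '239/212/146', '235/204/137', '210/179/134', '190/174/165', '219/214/220', '248/247/251', '254/253/254']
282 ['247/245/248', '208/205/208', '154/144/138', '182/154/115', '235/201/128', '246/218/141', '250/224/144', '235/204/133', '199/169/128', '196/177/164', '232/228/231', '251/250/253']
283 ['248/246/250', '221/217/222', '168/158/154', '177/152/116', '223/185/121', '239/207/135', '245/217/139', '240/208/130', '211/174/117', '190/164/138', '220/212/212', '248/
[... 755 characters left out ...]
'104/101/104', '157/151/157', '228/223/228', '252/249/252', '251/250/252', '251/249/252', '253/251/253', '253/252/254', '253/251/252', '252/251/252', '252/251/252', '252/250/252']
{'t': np.float64(16.75), 'joint_positions': array([-10.65,  44.52, -24.89,  98.05,  25.56,  43.14, -48.19]), 'dq': array([-0.08, -0.08, -0.01,  0.01, -0.07,  0.07, -0.01]), 'joint_efforts': array([-0.000e+00, -4.585e+01, -5.070e+00, -1.150e+01, -4.000e-02,
       -5.000e-02,  0.000e+00]), 'eef_pos': array([555.61, 241.06,  41.79]), 'tool_rot': array([-180.,   -0.,   90.]), 'force': array([ 0.37, -0.07, -0.55]), 'moment': array([-0.07, -0.1 , -0.06]), 'gripper_force': np.float64(0.0), 'finger_gap': np.float64(0.44)}
```

```bash
python3 - <<'E'
from h import *
c=optics.grab_frame("scene");t=optics.grab_frame("top")
S=lambda x,y:((x-365)/4+285-.4,y/4+245-.4)
T=lambda x,y:(130+x/6-.4,155+y/6-.4)
for n,a,b in(("worm",(315.5,282.5),T(170,170)),("hole",S(670,41),T(147,514)),("fixtip far L",S(444,218),T(108,60)),("slidtip outer",S(418,178),T(206,60)),("rest corner far right(+x,-y)",S(386,183),T(260,48)),("rest corner(+x,+y)",S(443,263),T(112,48)),("rest corner (-x,+y)",S(688,97),T(90,512))):
    P,e=tri([c,t],[a,b]);print(n,P.round(1),np.round(e,1))
# fitting checks
U=lambda x,y:(275+x/6.667-.4,165+y/6.667-.4)
V=lambda x,y:(220+(x-400)/5.714-.4,140+y/5.714-.4)
for n,a,b in(("pipe tip",V(670,25),U(184,318)),("plate+x-y",V(450,225),U(290,115)),("plate +x+y",V(515,347),U(88,83)),("plate-x+y",V(730,255),U(42,393))):
    P,e=tri([c,t],[a,b]);print(n,P.round(1),np.round(e,1))
E
```

```text
worm [557.5 240.8  45.8] [1.6 1.6]
hole [379.  249.3  42.2] [0.7 0.7]
fixtip far L [617.7 268.9  55.7] [6.3 6.3]
slidtip outer [615.7 224.8  43.2] [0.4 0.4]
rest corner far right(+x,-y) [629.9 204.3   8. ] [0.1 0.1]
rest corner(+x,+y) [631.8 283.    9.5] [1.3 1.3]
rest corner (-x,+y) [383.4 287.5   6.4] [1.8 1.8]
pipe tip [ 439.2 -193.4  199.4] [0.6 0.6]
plate+x-y [ 560.1 -263.9    5.7] [1.3 1.3]
plate +x+y [ 576.6 -166.2    5.1] [0. 0.]
plate-x+y [ 428.1 -141.8    7.8] [1.6 1.6]
```

Request:
apply_moves --pt "0 0 -0.0006 0 0 0 -1" --pt "0 0 -0.0006 0 0 0 -1" --pt "0 0 -0.0006 0 0 0 -1" --pt "0 0 -0.0006 0 0 0 -1" --pt "0 0 -0.0006 0 0 0 -1" --pt "0 0 -0.0006 0 0 0 -1" --pt "0 0 0 0 0 0 -1" --pt "0 0 0 0 0 0 -1"

```text
t: 17.85
eef_pos: [555.6, 241.1, 38.2]
tool_rot: [180.0, -0.0, 90.0]
force: [0.3, -0.0, -0.0]
finger_gap: 0.1
gripper_force: 0.0
```

Request:
apply_moves --pt "0 0 -0.0006 0 0 0 -1" --pt "0 0 -0.0006 0 0 0 -1" --pt "0 0 -0.0006 0 0 0 -1" --pt "0 0 -0.0006 0 0 0 -1" --pt "0 0 -0.0006 0 0 0 -1" --pt "0 0 -0.0006 0 0 0 -1" --pt "0 0 -0.0006 0 0 0 -1" --pt "0 0 0 0 0 0 -1"

```text
t: 18.85
eef_pos: [556.1, 241.1, 35.0]
tool_rot: [179.9, 0.0, 90.0]
force: [-0.7, -1.4, 6.0]
finger_gap: 0.4
gripper_force: 3.1
```

Contact at last: 6 N at reported z≈35, so the tip sits about 27 mm higher than the stated geometry implies. I test the drag.

Request:
apply_moves --pt "0 0 -0.0005 0 0 0 -1" --pt "0.001 0 0 0 0 0 -1" --pt "0.0015 0 0 0 0 0 -1" --pt "0.0015 0 0 0 0 0 -1" --pt "0.001 0 0 0 0 0 -1" --pt "0 0 0 0 0 0 -1" --pt "0 0 0 0 0 0 -1" --pt "0 0 0 0 0 0 -1"

```text
t: 19.85
eef_pos: [559.6, 241.0, 35.0]
tool_rot: [-179.9, 0.1, 90.0]
force: [-4.4, -1.3, 10.0]
finger_gap: 0.5
gripper_force: 5.1
```

```bash
python3 - <<'E'
from h import *
s=telemetry.sense();print({k:np.round(v,2) for k,v in s.items()})
c=optics.grab_frame("scene");np.save("s_c.npy",c["image"])
E
```

```text
{'t': np.float64(19.85), 'joint_positions': array([-10.72,  45.33, -24.66,  97.56,  25.84,  42.94, -48.15]), 'dq': array([-0.05,  0.05, -0.04, -0.04, -0.14, -0.07,  0.11]), 'joint_efforts': array([-9.000e-02, -4.105e+01, -4.210e+00, -1.152e+01,  3.200e-01,
       -1.270e+00, -1.000e-02]), 'eef_pos': array([559.6 , 241.02,  34.97]), 'tool_rot': array([-1.7993e+02,  6.0000e-02,  9.0010e+01]), 'force': array([-4.43, -1.29,  9.95]), 'moment': array([-0.42,  0.84,  0.02]), 'gripper_force': np.float64(5.14), 'finger_gap': np.float64(0.51)}
```

Fx is −4.4 N, which is the worm rolling. I continue the stroke.

Request:
apply_moves --pt "0.0015 0 0 0 0 0 -1" --pt "0.0015 0 0 0 0 0 -1" --pt "0.0015 0 0 0 0 0 -1" --pt "0.0015 0 0 0 0 0 -1" --pt "0 0 0.01 0 0 0 -1" --pt "-0.022 0 0 0 0 0 -1" --pt "0 0 -0.008 0 0 0 -1" --pt "0 0 -0.0025 0 0 0 -1"

```text
t: 20.9
eef_pos: [544.7, 240.8, 32.5]
tool_rot: [-179.9, 0.0, 90.0]
force: [-4.9, -0.5, 8.6]
finger_gap: 0.2
gripper_force: 4.7
```

Request:
apply_moves --pt "0.001 0 0.0007 0 0 0 -1" --pt "0.002 0 0 0 0 0 -1" --pt "0.0025 0 0 0 0 0 -1" --pt "0.0025 0 0 0 0 0 -1" --pt "0.0025 0 0 0 0 0 -1" --pt "0.0025 0 0 0 0 0 -1" --pt "0.0025 0 0 0 0 0 -1" --pt "0.0005 0 0 0 0 0 -1"

```text
t: 21.9
eef_pos: [561.3, 240.7, 34.9]
tool_rot: [179.9, 0.0, 90.0]
force: [-3.2, -0.6, 7.9]
finger_gap: 0.7
gripper_force: 4.2
```

```bash
python3 - <<'E'
from h import *
s=telemetry.sense();print(s["eef_pos"],s["force"])
c=optics.grab_frame("scene")
i=c["image"]
# sliding jaw profile along y at wrench x=+12..17, z=40
for x in(605,610,614):
    print(x,[int(cv2.getRectSubPix(cv2.cvtColor(i,cv2.COLOR_RGB2GRAY),(1,1),tuple(map(float,proj(c,[x,y,40]))))[0,0]) for y in range(206,284,2)])
E
```

```text
[561.28875466 240.72172191  34.93580456] [-3.21518154 -0.60361967  7.93049262]
605 [85, 87, 90, 89, 84, 85, 88, 89, 88, 89, 94, 101, 104, 102, 98, 88, 83, 91, 106, 126, 143, 145, 145, 143, 143, 148, 161, 199, 239, 247, 251, 251, 251, 246, 235, 217, 204, 203, 205]
610 [87, 87, 87, 87, 85, 87, 90, 90, 89, 90, 99, 110, 118, 120, 106, 95, 92, 108, 138, 167, 181, 176, 164, 151, 142, 146, 157, 194, 231, 247, 251, 252, 252, 245, 235, 217, 204, 204, 206]
614 [85, 86, 86, 84, 88, 94, 99, 101, 99, 98, 90, 90, 94, 97, 94, 85, 87, 103, 146, 186, 205, 211, 190, 167, 151, 148, 162, 191, 222, 244, 247, 249, 248, 243, 231, 217, 208, 207, 208]
```

Request:
apply_moves --pt "0 0 0.02 0 0 0 -1" --pt "0 0 0.02 0 0 10.5 -1" --pt "0.01 0.0015 0 0 0 10.5 0.6" --pt "0.01 0.0015 0 0 0 10.5 0.6" --pt "0.01 0.0015 0 0 0 10.5 0.6" --pt "0.01 0.0015 0 0 0 10.5 0.6" --pt "0.0015 0.001 0 0 0 10.5 0.6" --pt "0 0 0 0 0 10.5 0.6"

```text
t: 22.95
eef_pos: [603.8, 247.7, 73.4]
tool_rot: [179.9, 0.1, 163.7]
force: [-0.2, 1.2, 0.6]
finger_gap: 56.2
gripper_force: 0.0
```

Request:
apply_moves --pt "0 0 0 0 0 8 0.7" --pt "0 0 0 0 0 8 0.7" --pt "0 0 0 0 0 0 0.7" --pt "0 0 -0.005 0 0 0 0.7" --pt "0 0 -0.005 0 0 0 0.7" --pt "0 0 -0.005 0 0 0 0.7" --pt "0 0 -0.005 0 0 0 0.7" --pt "0 0 0 0 0 0 0.7"

```text
t: 23.95
eef_pos: [601.8, 247.8, 53.1]
tool_rot: [-180.0, -0.0, 179.5]
force: [-0.1, 0.5, 0.2]
finger_gap: 79.1
gripper_force: 0.0
```

```bash
python3 - <<'E'
from h import *
s=telemetry.sense();print(s["joint_positions"].round(1),s["eef_pos"].round(1),s["tool_rot"].round(1),s["force"].round(1),s["finger_gap"])
c=optics.grab_frame("scene");t=optics.grab_frame("top")
p=s["eef_pos"]
def c_(f,B):
    im=cv2.resize(f["image"][B[1]:B[3],B[0]:B[2],::-1],(400,400),interpolation=cv2.INTER_CUBIC)
    for q,col in(((0,0,-14),(0,0,255)),((0,0,13),(0,255,0)),((0,40,13),(255,255,0)),((0,-40,13),(255,255,0))):
        x,y=(proj(f,p+q)-B[:2]+.5)*400/(B[2]-B[0]); cv2.circle(im,(int(x),int(y)),2,col,-1)
    return im
cv2.imwrite("pics/c8.png",np.hstack([c_(c,(275,245,345,315)),c_(t,(120,140,190,210))]))
E
```

```text
[  1.1  53.2 -48.3  89.2  44.5  58.4  29.4] [601.8 247.8  53.1] [-180.    -0.   179.5] [-0.1  0.5  0.2] 79.10387052002741
```

View pics/c8.png

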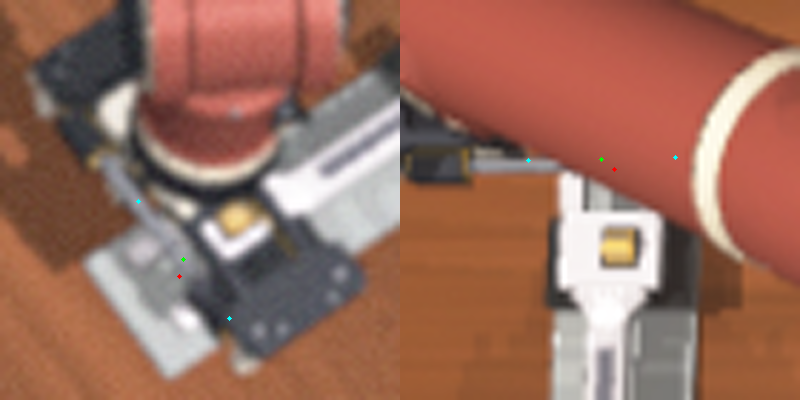

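The scene and top views show the gripper straddling the jaws, with the worm at top crop (620,247) and nothing touching. I descend and use the fingers as a caliper on the jaws' outer faces.

Request:
apply_moves --pt "0 0 -0.006 0 0 0 0.7" --pt "0 0 -0.006 0 0 0 0.7" --pt "0 0 -0.006 0 0 0 0.7" --pt "0 0 -0.006 0 0 0 0.7" --pt "0 0 -0.004 0 0 0 0.7" --pt "0 0 -0.0025 0 0 0 0.3" --pt "0 0 0 0 0 0 0" --pt "0 0 0 0 0 0 0" --grip_force 3

```text
t: 25.05
eef_pos: [602.2, 248.2, 23.4]
tool_rot: [180.0, 0.0, 179.5]
force: [0.7, -0.0, -0.9]
finger_gap: 55.1
gripper_force: 3.0
```

Request:
apply_moves --pt "0 0 0 0 0 0 0" --pt "0 0 0 0 0 0 0" --pt "0 0 0 0 0 0 0" --pt "0 0 0 0 0 0 0" --pt "0 0 0 0 0 0 0" --pt "0 0 0 0 0 0 0" --pt "0 0 0 0 0 0 0" --pt "0 0 0 0 0 0 0"

```text
t: 26.05
eef_pos: [602.2, 248.2, 23.3]
tool_rot: [180.0, 0.0, 179.5]
force: [1.2, 0.3, 1.8]
finger_gap: 55.1
gripper_force: 3.0
```

Outer width is 55.1 mm, so the gap is about 29 mm, and 32 is needed: about 14.5 mm more drag. While here I check the true fingertip depth.

Request:
apply_moves --pt "0 0 0 0 0 0 0.6" --pt "0 0 0 0 0 0 0.6" --pt "0 0 -0.002 0 0 0 0.6" --pt "0 0 -0.002 0 0 0 0.6" --pt "0 0 -0.0015 0 0 0 0.6" --pt "0 0 0 0 0 0 0.6" --pt "0 0 0 0 0 0 0.6" --pt "0 0 0 0 0 0 0.6"

```text
t: 27.05
eef_pos: [602.2, 248.1, 17.7]
tool_rot: [180.0, 0.0, 179.5]
force: [0.3, 0.1, -0.1]
finger_gap: 74.1
gripper_force: 0.0
```

There is no contact at nominal tip 3.7 mm, so the real tip is about 13 mm above the reported TCP. Now a second worm stroke.

Request:
apply_moves --pt "0 0 0.022 0 0 0 0.6" --pt "0 0 0.022 0 0 0 -1" --pt "-0.026 -0.0035 0 0 0 0 -1" --pt "-0.027 -0.004 0 0 0 0 -1" --pt "0 0 0 0 0 0 -1" --pt "0 0 0 0 0 0 -1" --pt "0 0 -0.01 0 0 0 -1" --pt "0 0 -0.01 0 0 0 -1" --grip_force 5

```text
t: 28.05
eef_pos: [549.6, 240.3, 40.7]
tool_rot: [-180.0, -0.0, 179.4]
force: [0.3, 0.1, 0.8]
finger_gap: 9.0
gripper_force: 0.0
```

Request:
apply_moves --pt "0 0 -0.004 0 0 0 -1" --pt "0 0 -0.003 0 0 0 -1" --pt "0 0 -0.001 0 0 0 -1" --pt "0.0015 0 0 0 0 0 -1" --pt "0.002 0 0 0 0 0 -1" --pt "0.002 0 0 0 0 0 -1" --pt "0.002 0 0 0 0 0 -1" --pt "0 0 0 0 0 0 -1"

```text
t: 29.05
eef_pos: [555.6, 240.3, 35.0]
tool_rot: [-179.9, -0.1, 179.5]
force: [-3.8, -3.4, 9.2]
finger_gap: 0.5
gripper_force: 4.4
```

Request:
apply_moves --pt "0.002 0 0 0 0 0 -1" --pt "0.002 0 0 0 0 0 -1" --pt "0.002 0 0 0 0 0 -1" --pt "0.002 0 0 0 0 0 -1" --pt "0.0015 0 0 0 0 0 -1" --pt "0 0 0 0 0 0 -1" --pt "0 0 0.012 0 0 0 -1" --pt "0.02 0.004 0.015 0 0 0 0.6"

```text
t: 30.05
eef_pos: [585.3, 244.8, 61.3]
tool_rot: [-180.0, -0.1, 179.6]
force: [0.1, -0.7, 0.3]
finger_gap: 6.5
gripper_force: 0.0
```

Request:
apply_moves --pt "0.018 0.004 0 0 0 0 0.6" --pt "0 0 0 0 0 0 0.6" --pt "0 0 0 0 0 0 0.6" --pt "0 0 0 0 0 0 0.6" --pt "0 0 -0.014 0 0 0 0.6" --pt "0 0 -0.014 0 0 0 0.6" --pt "0 0 -0.014 0 0 0 0" --pt "0 0 0 0 0 0 0" --grip_force 3

```text
t: 31.05
eef_pos: [602.7, 247.4, 16.3]
tool_rot: [-179.9, -0.2, 179.5]
force: [0.6, 0.9, -1.4]
finger_gap: 57.9
gripper_force: 3.0
```

Request:
apply_moves --pt "0 0 0 0 0 0 0" --pt "0 0 0 0 0 0 0" --pt "0 0 0 0 0 0 0" --pt "0 0 0 0 0 0 0" --pt "0 0 0 0 0 0 0" --pt "0 0 0 0 0 0 0" --pt "0 0 0 0 0 0 0" --pt "0 0 0 0 0 0 0"

```text
t: 32.05
eef_pos: [604.1, 248.6, 18.7]
tool_rot: [180.0, 0.0, 179.5]
force: [-0.4, 0.4, -2.7]
finger_gap: 58.0
gripper_force: 3.0
```

Outer width is 58.0 mm, so the gap is about 32 mm as wanted. Next I grasp the handle.

Request:
apply_moves --pt "0 0 0 0 0 0 0.6" --pt "0 0 0 0 0 0 0.6" --pt "0 0 0.02 0 0 0 0.4" --pt "0 0 0.03 0 0 0 0.2" --pt "-0.049 0 0 0 0 0 0.2" --pt "-0.049 0 0 0 0 0 0.2" --pt "0 0 -0.015 0 0 0 0.2" --pt "0 0 -0.015 0 0 0 0.2" --grip_force 40

```text
t: 33.05
eef_pos: [507.9, 248.8, 39.2]
tool_rot: [180.0, 0.2, 179.4]
force: [0.6, -0.3, 0.2]
finger_gap: 55.9
gripper_force: 0.0
```

Request:
apply_moves --pt "0 0 -0.014 0 0 0 0.2" --pt "0 0 -0.013 0 0 0 0.2" --pt "0 0 -0.006 0 0 0 0.2" --pt "0 0 0 0 0 0 -0.3" --pt "0 0 0 0 0 0 -1" --pt "0 0 0 0 0 0 -1" --pt "0 0 0 0 0 0 -1" --pt "0 0 0 0 0 0 -1"

```text
t: 34.05
eef_pos: [506.3, 248.9, 6.1]
tool_rot: [180.0, 0.0, 179.5]
force: [0.4, -1.0, 1.2]
finger_gap: 21.9
gripper_force: 40.0
```

The grip holds at 21.9 mm and 40 N. Now the hover pose over the nut.

```bash
cat >> h.py <<'E'
from scipy.spatial.transform import Rotation as Rt
def toolR(th):
    th=np.deg2rad(th);h=np.cos(th)*NU-np.sin(th)*NV;wx=-h
    return np.column_stack([-wx,np.cross(NZ,wx),-NZ])
OFF=np.array([-90,0,-19.9])
def tcp_for(org,th,off=OFF): return org-toolR(th)@off
def cur(s): return Rt.from_euler("xyz",s["tool_rot"],degrees=True)
def plan(s,org,th,off=OFF):
    d=tcp_for(org,th,off)-s["eef_pos"]; rv=(Rt.from_matrix(toolR(th))*cur(s).inv()).as_rotvec(degrees=True)
    return d.round(1),rv.round(2)
E
python3 - <<'E'
from h import *
s=telemetry.sense()
for off in(OFF,):
  for hgt in(50,0):
    org=NM+(hgt-7)*NZ
    print(hgt,tcp_for(org,29).round(1),plan(s,org,29))
print(toolR(29).round(3))
E
```

```text
50 [ 480.  -155.8  192.2] (array([ -26.3, -404.7,  186.1]), array([ -4.33,  25.13, -36.9 ]))
0 [ 459.1 -152.5  146.9] (array([ -47.2, -401.4,  140.8]), array([ -4.33,  25.13, -36.9 ]))
[[-0.707  0.571 -0.417]
 [ 0.603  0.795  0.066]
 [ 0.37  -0.205 -0.906]]
```

Request:
apply_moves --pt "0 0 0.01 0 0 0 -1" --pt "0 0 0.02 0 0 0 -1" --pt "0 0 0.025 0 0 0 -1" --pt "0 0 0.03 0 0 0 -1" --pt "0 0 0.03 0 0 0 -1" --pt "0 0 0.03 0 0 0 -1" --pt "0 0 0.03 0 0 0 -1" --pt "0 0 0.03 0 0 0 -1"

```text
t: 35.05
eef_pos: [505.3, 248.2, 212.5]
tool_rot: [-180.0, -0.0, 179.5]
force: [0.5, -0.0, -4.4]
finger_gap: 21.6
gripper_force: 40.0
```

Request:
apply_moves --pt "-0.0022 -0.0507 0 -0.541 3.141 -4.61 -1" --pt "-0.0022 -0.0507 0 -0.541 3.141 -4.61 -1" --pt "-0.0022 -0.0507 0 -0.541 3.141 -4.61 -1" --pt "-0.0022 -0.0507 0 -0.541 3.141 -4.61 -1" --pt "-0.0022 -0.0507 0 -0.541 3.141 -4.61 -1" --pt "-0.0022 -0.0507 0 -0.541 3.141 -4.61 -1" --pt "-0.0022 -0.0507 0 -0.541 3.141 -4.61 -1" --pt "-0.0026 -0.0511 -0.001 -0.541 3.141 -4.61 -1"

```text
t: 36.05
eef_pos: [488.4, -158.6, 210.8]
tool_rot: [-167.3, -21.7, 139.5]
force: [0.8, 0.7, -4.5]
finger_gap: 21.9
gripper_force: 40.0
```

```bash
python3 - <<'E'
from h import *
c=optics.grab_frame("scene");t=optics.grab_frame("top")
s=telemetry.sense();p=s["eef_pos"];R=cur(s).as_matrix();print(p.round(1),s["tool_rot"].round(1),s["joint_positions"].round(1),s["force"].round(1))
W=lambda q,H:(p+R@(OFF+np.array([-q[0],q[1],-q[2]])) if H==1 else p+[0,0,27]+R@(np.array([-90,0,7.1])+np.array([-q[0],q[1],-q[2]])))
for l,q in(("wrench",(0,0,0)),("fixed_jaw",(0,16,7)),("sliding_jaw",(0,-16,7)),("worm_mid",(-40,-6,12)),("wrench_grip",(-90,0,6))):
    print(l,"H1",W(q,1).round(1),"px",proj(c,W(q,1)).round(1),proj(t,W(q,1)).round(1),"H2",proj(c,W(q,2)).round(1),proj(t,W(q,2)).round(1),end=" | ")
    for n,f in(("s",c),("t",t)): print(n,[(np.round(r["xy"],1).tolist(),round(r["score"],2)) for r in optics.place_of(l,f)][:3],end=" ")
    print()
for n,f in(("s",c),("t",t)):
    r=optics.outline_of("wrench",f)
    for k in r[:2]:
        ys,xs=np.where(k["mask"]); print(n,k["score"],len(xs),xs.min(),xs.max(),ys.min(),ys.max(),xs.mean(),ys.mean())
    np.save("m_%s.npy"%n,r[0]["mask"]); np.save("i_%s.npy"%n,f["image"])
E
```

```text
[ 487.8 -166.7  208.2] [-166.8  -21.5  138.6] [ 38.7  43.6 -45.6  82.   23.8  91.5  41.5] [-0.1 -0.1 -4.3]
wrench H1 [ 558.9 -223.3  193.2] px [231.8 156.1] [311.6 169.6] H2 [234.9 154.4] [311.2 173.3] | s [([233.3, 159.6], 0.7)] t [] 
fixed_jaw H1 [ 571.2 -211.2  196.2] px [230.6 159.8] [307.2 165.1] H2 [233.7 158.1] [306.8 168.9] | s [([234.2, 161.0], 0.86), ([312.9, 288.8], 0.15)] t [] 
sliding_jaw H1 [ 552.6 -236.4  203. ] px [231.  150.7] [316.8 171. ] H2 [234.2 149. ] [316.4 174.8] | s [([233.9, 155.7], 0.6)] t [] 
worm_mid H1 [ 532.6 -204.2  220.1] px [241.3 151.3] [305.9 177. ] H2 [244.5 149.5] [305.5 181. ] | s [([314.6, 290.5], 0.35)] t [] 
wrench_grip H1 [ 498.6 -168.3  231.7] px [256.3 151.6] [293.3 188.8] H2 [259.5 149.9] [292.8 192.8] | s [([253.2, 157.8], 0.67)] t [([295.1, 191.0], 0.91)] 
s 0.62 339 226 298 143 165 272.8525073746313 149.75811209439527
t 0.69 450 260 296 184 224 278.5133333333333 204.94666666666666
```

```bash
cat > ov.py <<'E'
from h import *
def ov(f,img,p,R,box,off):
    Wp=lambda q:proj(f,p+R@(off+np.array([-q[0],q[1],-q[2]])))
    polys={'h':[(-60,11,12),(-230,11,12),(-230,-11,12),(-60,-11,12)],'H':[(-62,28,14),(-20,28,14),(-20,-28,14),(-62,-28,14)],'F':[(-20,16,14),(20,16,14),(20,29,14),(-20,29,14)],'S':[(-16,-16,14),(20,-16,14),(20,-29,14),(-16,-29,14)]}
    M=np.full(img.shape[:2],' ',dtype='<U1')
    for k,v in polys.items():
        m=np.zeros(img.shape[:2],np.uint8); cv2.fillPoly(m,[np.round(np.array([Wp(q) for q in v])*16).astype(np.int32)],1,shift=4); M[m>0]=k
    for y in range(box[1],box[3]):
        a=''
        for x in range(box[0],box[2]):
            r,g,b=map(int,img[y,x]); v=(r+g+b)/3; s=max(r,g,b)-min(r,g,b)
            a+='#' if v>205 and s<25 else '+' if v>165 and s<30 else 'G' if r-b>60 and r>165 and g>120 else 'o' if r-b>80 else '.' if v>90 else ' '
        print(y,a,'|',''.join(M[y,box[0]:box[2]]))
E
python3 - <<'E'
from ov import *
c=optics.grab_frame("scene");t=optics.grab_frame("top")
s=telemetry.sense();p=s["eef_pos"];R=cur(s).as_matrix();print(p.round(1),s["tool_rot"].round(1))
ov(c,c["image"],p,R,(218,134,300,172),OFF)
ov(t,t["image"],p,R,(262,155,330,222),OFF)
E
```

```text
[ 488.1 -157.3  209.7] [-167.2  -21.7  139.6]
134            ..o...+..+++.   +###+..       .oo.                    ............GGGG. |                                                                                   
135            .......++++..   +###+..   .   .ooo.                    ..........GGGGG. |                                                                                   
136    o....  ......+.+....   .####+.......  ...oo.                    ........GGGGGG. |                                                                                   
137   oo........+.++++....   .+####+........ ..oooo.                     .....GGGGGG.. |                                                                                   
138   ooo......++++......   .+#####+........ .....oo.                     .....GGGG+.. |                                                                                   
139   oooo  ...........     .+#####+.......o.......oo..  ...              ............ |                                                                                   
140    ooooo          
[... 14366 characters left out ...]
                                           
217 +#####+..ooooooooooG##############GGGooGGG.......+++       ..ooooooo | hhhhhhhh                                                            
218 ..###+..ooooooooooo.##############GGGoo..+.......+++       ..ooooooo | hhhhhhh                                                             
219  .###..oooooooooooo.##############GGooo..........+++        .ooooooo | hhhhhh                                                              
220  .##..ooooooooooooo.##############GGoo..++.......++.        .ooooooo | hhhhh                                                               
221 .##+.oooooooooooooo.##############+GG.##++#########. ooooooo..oooooo | hhhhh
```

In top the handle matches the model with the offset along the tool axis, within about 1 px, roughly 2 mm towards wrench +y. I descend to just above the nut and then feel my way down.

Request:
apply_moves --pt "-0.0034 0.0004 -0.0072 0 0 0 -1" --pt "-0.0034 0.0004 -0.0072 0 0 0 -1" --pt "-0.0034 0.0004 -0.0072 0 0 0 -1" --pt "-0.0034 0.0004 -0.0072 0 0 0 -1" --pt "-0.0034 0.0004 -0.0072 0 0 0 -1" --pt "-0.0036 0.0004 -0.0073 0 0 0 -1" --pt "0 0 0 0 0 0 -1" --pt "0 0 0 0 0 0 -1"

```text
t: 37.85
eef_pos: [467.8, -155.0, 166.5]
tool_rot: [-167.2, -21.7, 139.6]
force: [-0.4, 0.1, -3.7]
finger_gap: 21.8
gripper_force: 40.0
```

Request:
apply_moves --pt "-0.0012 0.0002 -0.0027 0 0 0 -1" --pt "-0.0012 0.0002 -0.0027 0 0 0 -1" --pt "-0.0008 0.0001 -0.0018 0 0 0 -1" --pt "-0.0008 0.0001 -0.0018 0 0 0 -1" --pt "-0.0004 0.0001 -0.0009 0 0 0 -1" --pt "0 0 0 0 0 0 -1" --pt "0 0 0 0 0 0 -1" --pt "0 0 0 0 0 0 -1"

```text
t: 38.85
eef_pos: [463.2, -154.3, 156.5]
tool_rot: [-167.2, -21.7, 139.5]
force: [-0.1, -0.5, -4.1]
finger_gap: 21.4
gripper_force: 40.0
```

```bash
python3 - <<'E'
from h import *
s=telemetry.sense();d,rv=plan(s,NM-7*NZ,29);R=toolR(29)
print("remaining in wrench axes x,y,z",(-R[:,0]@d).round(1),(R[:,1]@d).round(1),(NZ@d).round(1),rv,"F wx,wy,wz",(-R[:,0]@s["force"]).round(1),(R[:,1]@s["force"]).round(1),(NZ@s["force"]).round(1),s["moment"].round(2))
E
```

```text
remaining in wrench axes x,y,z -0.5 1.1 -10.5 [ 0.   -0.04 -0.01] F wx,wy,wz 1.7 0.4 -3.7 [-0.11 -0.93 -0.02]
```

Request:
apply_moves --pt "-0.0006 0.0001 -0.0014 0 0 0 -1" --pt "-0.0006 0.0001 -0.0014 0 0 0 -1" --pt "-0.0006 0.0001 -0.0014 0 0 0 -1" --pt "-0.0006 0.0001 -0.0014 0 0 0 -1" --pt "-0.0006 0.0001 -0.0014 0 0 0 -1" --pt "-0.0006 0.0001 -0.0014 0 0 0 -1" --pt "0 0 0 0 0 0 -1" --pt "0 0 0 0 0 0 -1"

```text
t: 39.85
eef_pos: [459.5, -153.8, 148.1]
tool_rot: [-167.2, -21.7, 139.5]
force: [-0.7, -0.2, -3.8]
finger_gap: 21.6
gripper_force: 40.0
```

```bash
cat > st.py <<'E'
from h import *
import sys
th=float(sys.argv[1]) if len(sys.argv)>1 else 29
s=telemetry.sense();d,rv=plan(s,NM-7*NZ,th);R=toolR(th)
print("remaining in wrench axes x,y,z",(-R[:,0]@d).round(1),(R[:,1]@d).round(1),(NZ@d).round(1),rv,"F wx,wy,wz",(-R[:,0]@s["force"]).round(1),(R[:,1]@s["force"]).round(1),(NZ@s["force"]).round(1),s["moment"].round(2),s["joint_positions"].round(0),s["t"])
E
python3 st.py
```

```text
remaining in wrench axes x,y,z -0.6 1.1 -1.3 [ 0.01 -0.05 -0.01] F wx,wy,wz 1.0 0.2 -3.8 [-0.12 -0.9   0.03] [ 40.  45. -45.  91.  25.  82.  39.] 39.85
```

No contact yet. I probe sideways to confirm the nut is between the jaws, pushing the fixed jaw toward it.

Request:
apply_moves --pt "-0.0006 -0.0008 0.0002 0 0 0 -1" --pt "-0.0006 -0.0008 0.0002 0 0 0 -1" --pt "0 0 0 0 0 0 -1" --pt "0 0 0 0 0 0 -1" --pt "0 0 0 0 0 0 -1" --pt "0 0 0 0 0 0 -1" --pt "0 0 0 0 0 0 -1" --pt "0 0 0 0 0 0 -1"

```text
t: 40.85
eef_pos: [458.4, -155.3, 148.5]
tool_rot: [-167.2, -21.7, 139.6]
force: [0.5, 0.4, -4.5]
finger_gap: 21.9
gripper_force: 40.0
```

```bash
python3 st.py
```

```text
remaining in wrench axes x,y,z -0.6 3.0 -1.3 [-0.01 -0.04 -0.01] F wx,wy,wz 1.8 1.5 -3.9 [ 0.08 -1.16  0.07] [ 40.  45. -45.  91.  25.  82.  39.] 40.85
```

Request:
apply_moves --pt "-0.0006 -0.0008 0.0002 0 0 0 -1" --pt "-0.0006 -0.0008 0.0002 0 0 0 -1" --pt "0 0 0 0 0 0 -1" --pt "0 0 0 0 0 0 -1" --pt "0 0 0 0 0 0 -1" --pt "0 0 0 0 0 0 -1" --pt "0 0 0 0 0 0 -1" --pt "0 0 0 0 0 0 -1"

```text
t: 41.85
eef_pos: [458.1, -156.2, 148.8]
tool_rot: [-167.4, -21.7, 139.6]
force: [5.1, 2.8, -6.6]
finger_gap: 21.8
gripper_force: 40.2
```

```bash
python3 st.py
```

```text
remaining in wrench axes x,y,z -0.8 4.0 -1.5 [-0.08  0.08 -0.05] F wx,wy,wz 4.3 6.5 -4.0 [ 0.61 -2.02  0.03] [ 40.  45. -46.  91.  25.  82.  39.] 41.85
```

The fixed jaw touches at y-remaining ≈3.0, so the nut is between the jaws and the true centre lies 2 mm off the model, as the image suggested. I compute the arc about the nut axis.

```bash
python3 - <<'E'
from h import *
O2=np.array([-90,2,-19.9]);org=NM-5.7*NZ
print("centre move",(3.1*toolR(29)[:,1]).round(2))
f=lambda th:tcp_for(org,th,O2)
for a in(6,):
    for th in range(29,100,a): print(th,(f(th+a)-f(th)).round(2),(-NZ*a).round(3))
print("per 2deg",[(th,(f(th+2)-f(th)).round(2).tolist()) for th in range(77,105,2)],(-2*NZ).round(3))
E
```

```text
centre move [ 1.77  2.46 -0.64]
29 [ 5.58  7.32 -2.03] [-2.504  0.397 -5.438]
35 [ 6.23  6.66 -2.38] [-2.504  0.397 -5.438]
41 [ 6.81  5.93 -2.7 ] [-2.504  0.397 -5.438]
47 [ 7.31  5.14 -2.99] [-2.504  0.397 -5.438]
53 [ 7.74  4.28 -3.25] [-2.504  0.397 -5.438]
59 [ 8.08  3.39 -3.47] [-2.504  0.397 -5.438]
65 [ 8.33  2.45 -3.66] [-2.504  0.397 -5.438]
71 [ 8.49  1.49 -3.8 ] [-2.504  0.397 -5.438]
77 [ 8.56  0.51 -3.91] [-2.504  0.397 -5.438]
83 [ 8.53 -0.47 -3.97] [-2.504  0.397 -5.438]
89 [ 8.42 -1.45 -3.98] [-2.504  0.397 -5.438]
95 [ 8.2  -2.42 -3.95] [-2.504  0.397 -5.438]
per 2deg [(77, [2.85, 0.28, -1.29]), (79, [2.85, 0.17, -1.3]), (81, [2.86, 0.06, -1.31]), (83, [2.85, -0.05, -1.32]), (85, [2.85, -0.16, -1.32]), (87, [2.84, -0.27, -1.33]), (89, [2.82, -0.38, -1.33]), (91, [2.81, -0.48, -1.33]), (93, [2.79, -0.59, -1.33]), (95, [2.76, -0.7, -1.32]), (97, [2.74, -0.81, -1.32]), (99, [2.71, -0.91, -1.31]), (101, [2.67, -1.02, -1.3]), (103, [2.64, -1.12, -1.3])] [-0.835  0.132 -1.813]
```

Request:
apply_moves --pt "0.0018 0.0025 -0.0006 0 0 0 -1" --pt "0.00558 0.00732 -0.00203 -2.504 0.397 -5.438 -1" --pt "0.00623 0.00666 -0.00238 -2.504 0.397 -5.438 -1" --pt "0.00681 0.00593 -0.0027 -2.504 0.397 -5.438 -1" --pt "0.00731 0.00514 -0.00299 -2.504 0.397 -5.438 -1" --pt "0.00774 0.00428 -0.00325 -2.504 0.397 -5.438 -1" --pt "0 0 0 0 0 0 -1" --pt "0 0 0 0 0 0 -1"

```text
t: 42.85
eef_pos: [491.7, -125.1, 135.1]
tool_rot: [-158.1, -12.7, 109.6]
force: [-0.4, 1.9, -4.1]
finger_gap: 21.7
gripper_force: 40.0
```

```bash
cat > st2.py <<'E'
from h import *
import sys
th=float(sys.argv[1]);O2=np.array([-90,2,-19.9]);s=telemetry.sense();R=toolR(th);org=NM-5.7*NZ
d,rv=plan(s,org,th,O2);F=s["force"]+[0,0,4.2];lever=s["eef_pos"]-NM
print("off(cmd-actual) wx,wy,wz",(-R[:,0]@d).round(2),(R[:,1]@d).round(2),(NZ@d).round(2),"rotz",(NZ@rv).round(2),"F wx,wy,wz",(-R[:,0]@F).round(1),(R[:,1]@F).round(1),(NZ@F).round(1),"M",s["moment"].round(2),"t",s["t"])
E
python3 st2.py 59
```

```text
off(cmd-actual) wx,wy,wz -0.11 0.54 0.19 rotz -0.06 F wx,wy,wz -1.9 0.4 -0.2 M [ 0.36 -1.05 -0.12] t 42.85
```

```bash
cat > red.py <<'E'
from h import *
def marks():
  for n,b in(("top",(288,170,322,196)),("scene",(232,156,256,176))):
    f=optics.grab_frame(n);i=f["image"].astype(int)
    R=[];G=[]
    for y in range(b[1],b[3]):
        for x in range(b[0],b[2]):
            r,g,bl=i[y,x]
            if r>130 and g<.55*r and bl<.6*r and abs(g-bl)<45: R.append((x,y,int(r),int(g),int(bl)))
            if g>r*1.12 and g>bl+8 and g>70: G.append((x,y,int(r),int(g),int(bl)))
    print(n,"red",R[:14],"green",G[:10])
marks()
E
python3 red.py
```

```text
top red [(290, 170, 141, 73, 64), (291, 170, 151, 78, 67), (292, 170, 157, 79, 67), (293, 170, 163, 83, 70), (294, 170, 167, 84, 73), (295, 170, 171, 84, 73), (296, 170, 175, 90, 75), (297, 170, 177, 89, 75), (298, 170, 179, 90, 77), (299, 170, 180, 90, 77), (300, 170, 181, 91, 76), (301, 170, 182, 91, 77), (302, 170, 181, 90, 77), (303, 170, 182, 92, 79)] green []
scene red [(238, 156, 138, 74, 67), (239, 156, 154, 84, 72), (240, 156, 162, 87, 79), (241, 156, 158, 84, 77), (238, 157, 151, 81, 74), (239, 157, 152, 77, 71), (238, 158, 147, 80, 69), (236, 159, 138, 75, 69)] green []
```

Request:
apply_moves --pt "0.00808 0.00339 -0.00347 -2.504 0.397 -5.438 -1" --pt "0.00833 0.00245 -0.00366 -2.504 0.397 -5.438 -1" --pt "0.00849 0.00149 -0.0038 -2.504 0.397 -5.438 -1" --pt "0.00856 0.00051 -0.00391 -2.504 0.397 -5.438 -1" --pt "0.0028 -0.0001 -0.0013 -0.835 0.132 -1.813 -1" --pt "0 0 0 0 0 0 -1" --pt "0 0 0 0 0 0 -1" --pt "0 0 0 0 0 0 -1"

```text
t: 43.95
eef_pos: [528.4, -117.9, 118.9]
tool_rot: [-155.0, -2.1, 85.5]
force: [-0.5, -0.0, -4.0]
finger_gap: 21.3
gripper_force: 40.0
```

```bash
python3 st2.py 85; python3 red.py
```

```text
off(cmd-actual) wx,wy,wz -0.81 0.0 0.08 rotz 0.0 F wx,wy,wz 0.1 -0.6 -0.1 M [-0.05 -0.69  0.11] t 43.95
top red [(298, 170, 177, 89, 75), (299, 170, 177, 87, 73), (300, 170, 175, 87, 73), (301, 170, 175, 88, 75), (302, 170, 174, 87, 73), (303, 170, 172, 87, 72), (304, 170, 169, 84, 72), (305, 170, 167, 84, 72), (306, 170, 160, 81, 69), (307, 170, 160, 80, 69), (308, 170, 158, 80, 68), (309, 170, 155, 77, 66), (310, 170, 154, 78, 67), (311, 170, 150, 76, 65)] green []
scene red [(232, 156, 154, 82, 72), (233, 156, 155, 80, 74), (234, 156, 155, 83, 76), (235, 156, 166, 89, 80), (233, 157, 158, 85, 78), (234, 157, 153, 82, 72), (235, 157, 167, 86, 78), (232, 158, 156, 83, 74), (233, 158, 155, 84, 76), (234, 158, 158, 82, 76), (235, 158, 168, 91, 83), (232, 159, 158, 85, 78), (233, 159, 157, 82, 72), (234, 159, 158, 83, 77)] green []
```

Request:
apply_moves --pt "0.00285 -0.00016 -0.00132 -0.835 0.132 -1.813 -1" --pt "0.00284 -0.00027 -0.00133 -0.835 0.132 -1.813 -1" --pt "0.00282 -0.00038 -0.00133 -0.835 0.132 -1.813 -1" --pt "0.00281 -0.00048 -0.00133 -0.835 0.132 -1.813 -1" --pt "0 0 0 0 0 0 -1" --pt "0 0 0 0 0 0 -1" --pt "0 0 0 0 0 0 -1" --pt "0 0 0 0 0 0 -1"

```text
t: 45.05
eef_pos: [540.1, -119.4, 113.4]
tool_rot: [-155.0, 1.3, 78.2]
force: [-1.4, -3.6, -4.8]
finger_gap: 21.6
gripper_force: 40.0
```

```bash
python3 st2.py 93
```

```text
off(cmd-actual) wx,wy,wz -0.93 -0.45 0.03 rotz 0.03 F wx,wy,wz 3.8 -0.3 -0.9 M [-0.85 -0.44  0.43] t 45.05
```

Request:
apply_moves --pt "0.00279 -0.00059 -0.00133 -0.835 0.132 -1.813 -1" --pt "0.00138 -0.00035 -0.00066 -0.417 0.066 -0.906 -1" --pt "0 0 0 0 0 0 -1" --pt "0 0 0 0 0 0 -1" --pt "0 0 0 0 0 0 -1" --pt "0 0 0 0 0 0 -1" --pt "0 0 0 0 0 0 -1" --pt "0 0 0 0 0 0 -1"

```text
t: 46.05
eef_pos: [544.1, -120.3, 111.4]
tool_rot: [-155.1, 2.6, 75.5]
force: [-2.4, -4.8, -4.7]
finger_gap: 21.8
gripper_force: 40.0
```

```bash
python3 st2.py 96
```

```text
off(cmd-actual) wx,wy,wz -1.03 -0.48 0.16 rotz 0.08 F wx,wy,wz 5.2 -0.7 -1.1 M [-0.91 -0.28  0.48] t 46.05
```

```bash
cat >> st2.py <<'E'
T=s["moment"]+np.cross(s["eef_pos"]-NM,F)/1000
print("torque about nut axis",(NZ@T).round(3),"z actual theta", th+(NZ@rv).round(2))
E
echo
```

Request:
apply_moves --pt "0.00275 -0.00075 -0.00132 -0.835 0.132 -1.813 -1" --pt "0 0 0 0 0 0 -1" --pt "0 0 0 0 0 0 -1" --pt "0 0 0 0 0 0 -1" --pt "0 0 0 0 0 0 -1" --pt "0 0 0 0 0 0 -1" --pt "0 0 0 0 0 0 -1" --pt "0 0 0 0 0 0 -1"

```text
t: 47.05
eef_pos: [546.9, -121.2, 110.0]
tool_rot: [-155.2, 3.4, 73.7]
force: [-3.8, -4.3, -3.3]
finger_gap: 21.6
gripper_force: 40.0
```

```bash
python3 st2.py 98
```

```text
off(cmd-actual) wx,wy,wz -1.08 -0.63 0.11 rotz 0.09 F wx,wy,wz 5.3 -2.5 -0.5 M [-0.92 -0.22  0.47] t 47.05
torque about nut axis 0.285 z actual theta 98.09
```

Request:
apply_moves --pt "0.00272 -0.00086 -0.00131 -0.835 0.132 -1.813 -1" --pt "0 0 0 0 0 0 -1" --pt "0 0 0 0 0 0 -1" --pt "0 0 0 0 0 0 -1" --pt "0 0 0 0 0 0 -1" --pt "0 0 0 0 0 0 -1" --pt "0 0 0 0 0 0 -1" --pt "0 0 0 0 0 0 -1"

```text
t: 48.05
eef_pos: [549.6, -122.1, 108.7]
tool_rot: [-155.3, 4.3, 71.9]
force: [-3.3, -4.1, -4.0]
finger_gap: 21.6
gripper_force: 40.0
```

```bash
python3 st2.py 100
```

```text
off(cmd-actual) wx,wy,wz -1.08 -0.58 0.15 rotz 0.09 F wx,wy,wz 4.9 -1.6 -0.9 M [-0.9  -0.24  0.52] t 48.05
torque about nut axis 0.259 z actual theta 100.09
```

Request:
apply_moves --pt "0.00269 -0.00097 -0.00131 -0.835 0.132 -1.813 -1" --pt "0 0 0 0 0 0 -1" --pt "0 0 0 0 0 0 -1" --pt "0.00266 -0.00107 -0.0013 -0.835 0.132 -1.813 -1" --pt "0 0 0 0 0 0 -1" --pt "0 0 0 0 0 0 -1" --pt "0 0 0 0 0 0 -1" --pt "0 0 0 0 0 0 -1"

```text
t: 49.05
eef_pos: [554.9, -124.2, 106.1]
tool_rot: [-155.6, 5.9, 68.2]
force: [-2.7, -4.5, -4.0]
finger_gap: 21.6
gripper_force: 40.0
```

```bash
python3 st2.py 104
```

```text
off(cmd-actual) wx,wy,wz -1.13 -0.7 0.14 rotz 0.09 F wx,wy,wz 5.2 -0.7 -0.6 M [-0.9  -0.18  0.53] t 49.05
torque about nut axis 0.184 z actual theta 104.09
```

I can't tell whether it has stopped from force alone. I back off by the play, lift clear and look at the marks.

Request:
apply_moves --pt "-0.004 0.0015 0.002 1.252 -0.198 2.719 -1" --pt "-0.004 0.0014 0.002 1.252 -0.198 2.719 -1" --pt "0.004 -0.0006 0.009 0 0 0 -1" --pt "0.0104 -0.0016 0.0227 0 0 0 -1" --pt "0.0125 -0.002 0.0272 0 0 0 -1" --pt "-0.01 0.06 0.01 0 0 0 -1" --pt "-0.01 0.06 0.01 0 0 0 -1" --pt "-0.01 0.06 0.01 0 0 0 -1"

```text
t: 50.05
eef_pos: [545.0, 59.0, 200.3]
tool_rot: [-155.3, 3.1, 73.6]
force: [0.2, 0.0, -3.3]
finger_gap: 21.6
gripper_force: 40.0
```

```bash
cat > red2.py <<'E'
from h import *
for n,b in(("top",(290,174,320,194)),("scene",(230,156,254,176))):
    f=optics.grab_frame(n);i=f["image"].astype(int)
    print(n)
    for y in range(b[1],b[3]):
        a=''
        for x in range(b[0],b[2]):
            r,g,bl=i[y,x]
            a+='R' if r>140 and g<.6*r and bl<.6*r and abs(g-bl)<35 else 'g' if g>r*1.1 and g>bl+8 and g>80 else 'Y' if r-bl>60 and g>.65*r else '#' if min(r,g,bl)>180 else '+' if min(r,g,bl)>110 else 'o' if r>1.4*g else ' '
        print(y,a)
E
python3 red2.py
```

```text
top
174 oooooooooooooooooooooooooooooo
175 oooooooooooooooooooooooooooooo
176 ooooooooooooYYYYYYoooooooooooo
177  ooooooooooYYYYYYYYYoooooooooo
178 ++++++  o YYYYYYYYYYoooooooooo
179 +++##++++#YYYYYYYYYYYooooooooo
180 + +++++###YYoooYYYYYY oooooooo
181   ++++###+YooYYYYYYYYY+++++ oo
182   ++++###YoYYYYYYYYYYY++++++ o
183 ++++++###YoYYYYYYYYYY++++++++o
184 +++++####+oYYYYYYYYYY++   ++ o
185 ++++###gggoYYYYYYYYY ++  +++ o
186 ++++###gg##YYYYYYYYY++#+++++oo
187 ++++#######YYYYYYYY++##+++++oo
188 ++ +##########+YYY#####+++++oo
189 ++ +####Y##############+++++oo
190 ##+#####YYY########++##+++++oo
191 ##+#####YYYYY+#+++++###++++ oo
192 ##+#####YYYYYYYYYYY####++++ oo
193 ########YYYYYYYYYYY####++++ oo
scene
156 RRRRRRRRRRRRRRRRRRRRRRRR
157 RRRRRRRRRRRRRRRRRRRRRRRR
158 RRRRRRRRRRRRRRRRRRRRRRRR
159 RRRRRoRRRRRRRRRRRRRRRRRR
160 RRRRRoooRRRRRRRRRRRRRRRR
161 RRRRRRooooRRRRRRRRRRRRRR
162 RRRRRRRooooRRRRRRRRRRRRR
163 RRRRRRRRRRRooRRRRRRRRRRR
164 RRRRRRRRRRRRoooRRRRRRRRR
165 RRRRRRRRRRRRRRoooRRRRRRR
166 RRRRRRRRRRRRRRRoooRRRRRR
167 RRRRRRRRRRRRRRRRooRRRRRR
168 RRRRRRRRRRRRRRRRooRRRRRR
169 RRRRRRRRRRRRRRRRoRRRRRRR
170 RRRRRRRRRRRRRRRoRRRRRRRR
171 RRRRRRRRRRRRRRRRRRRRRRRR
172 RRRRRRRRRRRRRRRRRRRRRRRo
173 RRRRRRRRRRRRRRRRRRRRRRo+
174 RRRRRRRRRRRRRRRRRRRRRYY#
175 RRRRRRRRRRRRRRRRRRRRY+##
```

```bash
python3 - <<'E'
from h import *
f=optics.grab_frame("top");i=f["image"].astype(float)
sub=i[178:189,296:308];w=np.clip(sub[...,0]*.62-sub[...,1],0,None)*(sub[...,0]>110)
ys,xs=np.mgrid[178:189,296:308]
print([(int(x),int(y),int(v)) for x,y,v in zip(xs[w>4],ys[w>4],w[w>4])])
for lo,hi in((178,182),(182,188)):
    m=(ys>=lo)&(ys<hi);print((w*xs)[m].sum()/w[m].sum(),(w*ys)[m].sum()/w[m].sum())
for th in range(40,76,5): print(th,"side",proj(f,npt(th,15,0)).round(1),"top",proj(f,npt(th,9,10)).round(1),"green",proj(f,npt(th,21,-8.5)).round(1))
E
```

```text
[(303, 180, 34), (304, 180, 48), (301, 181, 20), (302, 181, 45), (300, 183, 52), (300, 184, 53)]
302.7324572930355 180.43114323258868
300.0 183.49176029962547
40 side [301.3 184.9] top [303.2 181.8] green [299.5 187.6]
45 side [301.  184.6] top [303.  181.6] green [299.  187.2]
50 side [300.7 184.3] top [302.8 181.4] green [298.7 186.8]
55 side [300.5 183.9] top [302.7 181.2] green [298.3 186.3]
60 side [300.2 183.6] top [302.5 181. ] green [298.  185.9]
65 side [300.1 183.2] top [302.4 180.8] green [297.8 185.4]
70 side [299.9 182.9] top [302.4 180.6] green [297.6 184.9]
75 side [299.8 182.5] top [302.3 180.3] green [297.5 184.4]
```

Red is at θ≈62° and green at ≈61–62°, so the marks meet and the nut is home. Now I take the wrench back to the rest.

```bash
python3 - <<'E'
from h import *
s=telemetry.sense();T=Rt.from_euler("xyz",[180,0,179.5],degrees=True)
rv=(T*cur(s).inv()).as_rotvec(degrees=True);print(s["eef_pos"].round(1),rv.round(2),np.linalg.norm(rv),(rv/11).round(3),(np.array([506.3,248.9,130])-s["eef_pos"]).round(1))
E
```

```text
[544.2  63.1 201.4] [ 19.76 -20.87 104.01] 107.90920806370545 [ 1.796 -1.897  9.456] [-37.9 185.8 -71.4]
```

Request:
apply_moves --pt "-0.004 0.02 0 1.796 -1.897 9.456 -1" --pt "-0.004 0.02 0 1.796 -1.897 9.456 -1" --pt "-0.004 0.02 0 1.796 -1.897 9.456 -1" --pt "-0.004 0.02 0 1.796 -1.897 9.456 -1" --pt "-0.004 0.02 0 1.796 -1.897 9.456 -1" --pt "-0.004 0.02 0 1.796 -1.897 9.456 -1" --pt "-0.004 0.02 0 1.796 -1.897 9.456 -1" --pt "-0.004 0.02 0 1.796 -1.897 9.456 -1"

```text
t: 51.2
eef_pos: [512.6, 216.0, 199.5]
tool_rot: [-173.3, -3.8, 150.4]
force: [0.2, -0.7, -4.5]
finger_gap: 21.2
gripper_force: 40.0
```

Request:
apply_moves --pt "-0.002 0.009 -0.02 1.796 -1.897 9.456 -1" --pt "-0.002 0.009 -0.02 1.796 -1.897 9.456 -1" --pt "-0.002 0.008 -0.03 1.796 -1.897 9.456 -1" --pt "0 0 -0.04 0 0 0 -1" --pt "0 0 -0.03 0 0 0 -1" --pt "0 0 0 0 0 0 -1" --pt "0 0 0 0 0 0 -1" --pt "0 0 0 0 0 0 -1"

```text
t: 52.2
eef_pos: [507.2, 242.2, 60.8]
tool_rot: [-180.0, 0.3, 178.8]
force: [-0.1, 0.1, -4.7]
finger_gap: 21.5
gripper_force: 40.0
```

```bash
python3 - <<'E'
from h import *
s=telemetry.sense();T=Rt.from_euler("xyz",[180,0,179.5],degrees=True)
rv=(T*cur(s).inv()).as_rotvec(degrees=True);print(s["eef_pos"].round(1),rv.round(2),(np.array([506.3,248.9,6.1])-s["eef_pos"]).round(1),s["force"].round(1),s["moment"].round(2),s["t"])
E
```

```text
[507.2 242.2  60.8] [0.05 0.34 0.7 ] [ -0.9   6.7 -54.7] [-0.1  0.1 -4.7] [ 0.05 -0.08  0.05] 52.2
```

Request:
apply_moves --pt "-0.0009 0.0067 -0.01 0.05 0.34 0.7 -1" --pt "0 0 -0.016 0 0 0 -1" --pt "0 0 -0.012 0 0 0 -1" --pt "0 0 -0.008 0 0 0 -1" --pt "0 0 -0.005 0 0 0 -1" --pt "0 0 -0.002 0 0 0 -1" --pt "0 0 -0.001 0 0 0 -1" --pt "0 0 0 0 0 0 -1"

```text
t: 53.2
eef_pos: [505.0, 248.1, 6.1]
tool_rot: [-179.9, -0.1, 179.6]
force: [-2.3, -2.7, 4.1]
finger_gap: 21.9
gripper_force: 40.0
```

Request:
apply_moves --pt "0 0 -0.0005 0 0 0 -1" --pt "0 0 -0.0003 0 0 0 -1" --pt "0 0 0 0 0 0 -1" --pt "0 0 0 0 0 0 -1" --pt "0 0 0 0 0 0 -1" --pt "0 0 0 0 0 0 -1" --pt "0 0 0 0 0 0 -1" --pt "0 0 0 0 0 0 -1"

```text
t: 54.2
eef_pos: [505.0, 248.0, 6.0]
tool_rot: [-179.9, -0.1, 179.5]
force: [-3.6, -4.2, 9.5]
finger_gap: 21.4
gripper_force: 40.0
```

It is resting on the bars. I release, then check the jaw with the caliper again, since the final push may have opened it.

Request:
apply_moves --pt "0 0 0 0 0 0 0.2" --pt "0 0 0 0 0 0 0.3" --pt "0 0 0 0 0 0 0.4" --pt "0 0 0.03 0 0 0 0.6" --pt "0 0 0.03 0 0 0 0.6" --pt "0.049 0 0 0 0 0 0.6" --pt "0.049 0 0 0 0 0 0.6" --pt "0 0 -0.01 0 0 0 0.6" --grip_force 3

```text
t: 55.2
eef_pos: [607.6, 247.0, 54.1]
tool_rot: [-180.0, 0.1, 179.2]
force: [-0.4, -0.2, 0.6]
finger_gap: 73.9
gripper_force: 0.0
```

Request:
apply_moves --pt "0 0 -0.012 0 0 0 0.6" --pt "0 0 -0.012 0 0 0 0.6" --pt "0 0 -0.012 0 0 0 0.4" --pt "0 0 0 0 0 0 0" --pt "0 0 0 0 0 0 0" --pt "0 0 0 0 0 0 0" --pt "0 0 0 0 0 0 0" --pt "0 0 0 0 0 0 0"

```text
t: 56.2
eef_pos: [603.0, 248.1, 18.3]
tool_rot: [-179.9, -0.2, 179.6]
force: [-0.1, -0.4, -2.1]
finger_gap: 57.7
gripper_force: 3.0
```

The gap is still about 32 mm (57.7 outer). I check the marks once more from both cameras with a clear view.

```bash
python3 - <<'E'
from h import *
from scipy.optimize import least_squares
for n,b in(("top",(294,176,312,190)),("scene",(234,156,252,174))):
    fs=[optics.grab_frame(n) for _ in range(3)];f=fs[0];i=np.mean([g["image"].astype(float) for g in fs],0)
    ys,xs=np.mgrid[b[1]:b[3],b[0]:b[2]];s=i[b[1]:b[3],b[0]:b[2]];r,g,bl=s[...,0],s[...,1],s[...,2]
    w=np.clip(.72*r-g,0,None)*(r>100); q=np.clip(g-np.maximum(r,bl),0,None)
    print(n,"red",[(int(x),int(y),int(v)) for x,y,v in zip(xs[w>8],ys[w>8],w[w>8])][:30]);print("green",[(int(x),int(y),int(v)) for x,y,v in zip(xs[q>6],ys[q>6],q[q>6])])
    if n=="scene":
        for th in range(50,76,5): print(th,"side",proj(f,npt(th,15,0)).round(1),"top",proj(f,npt(th,9,10)).round(1),"green",proj(f,npt(th,21,-8.5)).round(1))
E
```

```text
top red [(294, 176, 9), (295, 176, 9), (296, 176, 9), (297, 176, 9), (298, 176, 10), (299, 176, 9), (300, 176, 9), (301, 176, 9), (308, 176, 9), (309, 176, 10), (310, 176, 10), (311, 176, 10), (294, 177, 10), (295, 177, 10), (296, 177, 10), (297, 177, 10), (298, 177, 10), (299, 177, 10), (300, 177, 10), (310, 177, 10), (311, 177, 10), (310, 178, 10), (311, 178, 10), (303, 179, 11), (304, 179, 24), (305, 179, 17), (311, 179, 11), (301, 180, 27), (302, 180, 56), (303, 180, 69)]
green [(297, 185, 17), (298, 185, 34), (299, 185, 24), (297, 186, 30), (298, 186, 38)]
scene red [(234, 156, 50), (235, 156, 49), (236, 156, 47), (237, 156, 46), (238, 156, 46), (239, 156, 45), (240, 156, 46), (241, 156, 47), (242, 156, 43), (243, 156, 21), (244, 156, 12), (245, 156, 11), (246, 156, 9), (247, 156, 11), (248, 156, 9), (249, 156, 11), (250, 156, 15), (251, 156, 16), (234, 157, 50), (235, 157, 47), (236, 157, 44), (237, 157, 45), (238, 157, 45), (239, 157, 45), (240, 157, 47), (241, 157, 47), (242, 157, 42), (243, 157, 21), (244, 157, 12), (245, 157, 13)]
green [(247, 167, 9), (246, 168, 17), (247, 168, 21), (246, 169, 8), (247, 169, 7)]
50 side [245.2 166.1] top [242.4 164.6] green [247.7 167.3]
55 side [245.  166.4] top [242.3 164.8] green [247.5 167.8]
60 side [244.8 166.8] top [242.2 165. ] green [247.3 168.3]
65 side [244.6 167.1] top [242.1 165.2] green [247.  168.8]
70 side [244.4 167.4] top [241.9 165.4] green [246.7 169.2]
75 side [244.1 167.7] top [241.8 165.6] green [246.3 169.6]
```

```bash
python3 - <<'E'
from h import *
for n,b in(("top",(298,178,308,188)),("scene",(236,161,250,172))):
    f=optics.grab_frame(n);i=f["image"].astype(float)
    ys,xs=np.mgrid[b[1]:b[3],b[0]:b[2]];s=i[b[1]:b[3],b[0]:b[2]];r,g,bl=s[...,0],s[...,1],s[...,2]
    w=np.clip(.72*r-g,0,None)*(r>100)
    print(n,"red",[(int(x),int(y),int(v)) for x,y,v in zip(xs[w>8],ys[w>8],w[w>8])])
    for th in(50,55,60,65,70): print(th,[proj(f,npt(th,rr,zz)).round(1).tolist() for rr,zz in((4,12),(13,9),(15,6),(15,-4))])
E
```

```text
top red [(303, 179, 11), (304, 179, 24), (305, 179, 17), (301, 180, 27), (302, 180, 55), (303, 180, 69), (304, 180, 74), (305, 180, 38), (301, 181, 54), (302, 181, 67), (303, 181, 40), (304, 181, 15), (300, 182, 26), (301, 182, 25), (300, 183, 50), (301, 183, 11), (300, 184, 52), (300, 185, 16)]
50 [[304.3, 180.3], [301.6, 182.2], [301.0, 183.1], [300.5, 185.1]]
55 [[304.3, 180.2], [301.4, 181.9], [300.7, 182.7], [300.3, 184.7]]
60 [[304.2, 180.1], [301.2, 181.6], [300.5, 182.4], [300.1, 184.4]]
65 [[304.1, 180.0], [301.1, 181.3], [300.3, 182.0], [299.9, 184.0]]
70 [[304.1, 179.9], [301.0, 181.0], [300.2, 181.7], [299.8, 183.7]]
scene red [(236, 161, 17), (240, 163, 12), (241, 163, 18), (240, 164, 26), (241, 164, 45), (242, 164, 30), (241, 165, 24), (242, 165, 26), (243, 165, 16), (244, 166, 26), (245, 166, 9), (244, 167, 14)]
50 [[240.9, 164.1], [243.5, 165.0], [244.4, 165.4], [245.7, 166.5]]
55 [[240.8, 164.2], [243.4, 165.3], [244.2, 165.8], [245.5, 166.8]]
60 [[240.8, 164.3], [243.2, 165.6], [244.1, 166.1], [245.3, 167.2]]
65 [[240.7, 164.4], [243.1, 165.9], [243.9, 166.4], [245.1, 167.5]]
70 [[240.7, 164.5], [242.9, 166.1], [243.6, 166.8], [244.9, 167.8]]
```

Both cameras put red at θ≈62–66° and green at ≈61–63°, so the nut is home. I open, lift clear, verify the wrench on its rest and hand in.

Request:
apply_moves --pt "0 0 0 0 0 0 0.3" --pt "0 0 0 0 0 0 0.6" --pt "0 0 0 0 0 0 0.6" --pt "0 0 0.02 0 0 0 0.6" --pt "0 0 0.04 0 0 0 0.6" --pt "0 0 0.05 0 0 0 0.6" --pt "0 0 0.05 0 0 0 0.6" --pt "0 0 0.04 0 0 0 0.6"

```text
t: 57.6
eef_pos: [603.3, 249.0, 222.6]
tool_rot: [180.0, 0.0, 179.6]
force: [0.3, 0.1, 0.3]
finger_gap: 74.4
gripper_force: 0.0
```

Request:
apply_moves --pt "0 -0.02 0.02 0 0 0 0.6" --pt "0 -0.04 0.02 0 0 0 0.6" --pt "0 -0.04 0 0 0 0 0.6" --pt "0 -0.04 0 0 0 0 0.6" --pt "0 -0.03 0 0 0 0 0.6" --pt "0 -0.02 0 0 0 0 0.6" --pt "0 0 0 0 0 0 0.6" --pt "0 0 0 0 0 0 0.6"

```text
t: 58.6
eef_pos: [602.8, 60.1, 258.9]
tool_rot: [-180.0, -0.1, 179.7]
force: [0.3, 0.6, -0.8]
finger_gap: 74.6
gripper_force: 0.0
```

```bash
python3 - <<'E'
from ov import *
t=optics.grab_frame("top");s=telemetry.sense();print(s["t"],s["eef_pos"].round(0))
# overlay with model at nominal rest pose
p=np.array([506.,248.3,6.1]);R=Rt.from_euler("xyz",[180,0,179.5],degrees=True).as_matrix()
ov(t,t["image"],p,R,(140,158,178,250),OFF)
for l in("carton","cups","egg_bowl"): print(l,[(np.round(r["xy"],1).tolist(),round(r["score"],2)) for r in optics.place_of(l,t)][:2])
E
```

```text
58.65 [603.  60. 259.]
158 oooooooooooooooooooooooooooooooooooooo |                                       
159 oooooooooooooooooooooooooooooooooooooo |                                       
160 oooooooooooooooooooooooooooooooooooooo |                                       
161 oooooooooooooooooooooooooooooooooooooo |                                       
162 ooooooooo........................ooooo |                                       
163 oooooooo.+++++++++++++++++++++++. oooo |                                       
164 oooooooo.###++++++++++####+++++++  ooo |                                       
165 oooooooG.###.+++++++++####.++++++  ooo |         FFFFF         SSSSS           
166 oooooooG####.++++....+####.+++...  ooo |         FFFFF         SSSSS           
167 ooooooo.####.++++.....####.+++...      |         FFFFF         SSSSS           
168 ooooooo.####.++++.....####.+++...      |         FFFFF         SSSSS           
169 ooooooo.####.++++.....####.+++...      |         FFFFF         SSSSS           
170 ooooooo.####.++++.....####.+++...      |         FFFFF         SS
[... 6072 characters left out ...]
oooooo.#####+.oooo        ooooooo |            hhhhhhhh                   
244 oooooooooooo.......ooooooooooooooooooo |            hhhhhhhh                   
245 oooooooooooooooooooooooooooooooooooooo |                                       
246 oooooooooooooooooooooooooooooooooooooo |                                       
247 oooooooooooooooooooooooooooooooooooooo |                                       
248 oooooooooooooooooooooooooooooooooooooo |                                       
249 oooooooooooooooooooooooooooooooooooooo |                                       
carton [([344.6, 203.9], 0.88), ([157.3, 179.3], 0.49)]
cups [([155.5, 200.2], 0.56), ([229.9, 214.7], 0.53)]
egg_bowl []
```

```bash
python3 -c "
from station import sign_off
print(sign_off())"
```

```text
the job is handed in; nothing more can be done
None
```

I handed the job in at about 59 s. The jaws are set to about 32 mm (2 mm of play), the nut's red and green marks match to within about 3° in the images, and the wrench lies flat on both bars of the rest. I never felt a hard stop, and I didn't re-check the cups or bowl at the end, though nothing went near them.

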